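# Gauge the bored clamp blocks, sort them, photograph the result

### The arm

A 7-joint arm with a two-finger parallel gripper is mounted at the origin on a cart in front of the work surface, level with it; the furniture and walls round the work are solid. World frame = base frame: x ahead of the robot, y to its left, z up, the work surface at z = 0. Lengths are in m, angles in rad, forces in N, time in s.
With the tool pointing down it reaches from about 0.4 to 0.85 m from the base axis. Payload 4.5 kg.
Tool frame: the origin (TCP) lies on the centre line of the jaws, within the pads' length; the fingertips stand 11 mm ahead of it and the grasp point (between the pads) lies 8 mm behind it; z points along the fingers, y is the direction in which the jaws open and shut (so a half turn about z gives the same grasp; the last joint's range is limited). The gripper opens to 88 mm and grips with 3 to 60 N. Pads are 18 mm wide; open, the fingers measure 123 mm over their backs; the gripper's body (75 mm by 187 mm) begins 45 mm behind the grasp point.
Start: joints at [1.212, 0.689, -0.195, 1.565, 0.157, 0.902, -0.215], TCP at [0.239, -0.577, 0.25] pointing down, gripper open.
Joint ranges: [-3.01, 3.01], [-0.46, 2.08], [-1.47, 1.51], [0.13, 2.56], [-1, 4.14], [0.04, 2.09], [-2.66, 2.66]. Speed limits (rad/s): [2.57, 2.57, 3.14, 3.14, 3.14, 3.14, 3.14].

### API

Orientations are given as a unit quaternion [x, y, z, w].
In Python, from plant import r, snapshot gives the robot as it stands.
- The arm moves only by the tool drive_tool, never from a script. Its argument "commands" is a list of rows, each an object of numbers: "wx", "wy", "wz": the turn, a rotation vector about the tool's x, y, z in rad; "dx", "dy", "dz": the shift along the tool's x, y, z in m; "claw": the opening, from 0 (shut) to 1 (fully open). A call has 1 to 12 rows; each row shifts and turns the commanded pose from where the row before left it, along the tool's axes as they then stand; what a row does not reach is not made up. A row lasts 1/10 s, in which the tool goes at most 50 mm and 8.59 degrees, less where a joint would pass 70% of its speed; a pose out of reach is approached as far as the arm can. A call is refused whole if a number of a shift passes 0.05 or a number of a turn 0.15, either way. A call with a gripper value outside its range is refused whole. The fingers move at their own pace and stop on an object; "grip_force" is the grip in N (left out, the last holds). Time passes only in rows, so rows that do not move let the fingers close. It gives the time, the measured TCP pose, the force and the opening at its end, in the units of the state.
- r.get_state(): the state, without advancing time (a new reading comes with each control period).
- snapshot(name): name is "side" or "top"; returns a dict with "color" (480x640x3 uint8, red, green, blue), "fx", "fy", "cx", "cy" (pixels), "world_to_cam" (4x4, takes a point from world to camera coordinates). Camera axes: x right, y up, looking along -z (the intrinsics and any distortion apply to the point x, -y, -z); pixel columns grow to the right and rows downward; lengths in m; the calibration is good to about 2 mm. A picture is of the moment at which its call begins. There is no depth.
- r.finish_job(): hands the job in, once; it reports no verdict.
The state is a dict: "clock": time; "q": joint angles; "qd": joint speeds; "joint_torque": joint torques, N m; "tool_pos": TCP position; "eef_rot": TCP orientation; "contact_force": force on the tool from outside, world axes, zero at the start; "moment": the same for the moment, N m; "opening": opening from 0.0 (shut) to 1.0 (fully open).
Only numpy, scipy, OpenCV 4.12 (cv2) and the standard library are available. Lean on these libraries where they do the work, as an engineer would, in place of code of your own. Each camera call takes 0.05 s, during which the arm holds its last target. There are 200 camera calls.

### The job

Try the go plug gauge in the bore of every clamp block in the row, one after the other from the end nearest you: if it goes in until its collar lies on the block, the block is sound; if it stops part-way, the bore is short-reamed, and must not be forced. Put the gauge back in its stand and stand the sound blocks in the wooden tray and the short-reamed ones in the steel pan, flat on the floor and with the bores still upright. Then take the record picture with the remote release: press the button to its halfway stop, keep it there for a good second while the camera focuses, then press it fully down, let it go, and leave everything else on the desk as it is.

Things in the scene. Friction and masses are not known exactly. Their poses are not given: they have to be found in the camera images.
- block_1p_mid (a point): aluminium clamp block 60 x 32 x 26 mm (x, y, z), first (nearest the robot) of a row of three or four on the desk's right, 68 mm apart; this point is its centre. Its upright bore has its axis 9 mm from the centre towards +x; a saw cut runs from it to the -x end. Sound: 20 mm wide right through. Short-reamed: 20 mm wide for 11 mm from the top, 14.5 mm below. Either this one or block_1q is there. About 0.17 kg
- block_1q_mid (a point): clamp block outwardly like block_1p (same sizes, same point), first in the row, there if block_1p is not; sound or short-reamed
- block_2_mid (a point): clamp block outwardly like block_1p (same sizes, same point), second in the row, absent from some starts; sound or short-reamed
- block_3p_mid (a point): clamp block outwardly like block_1p (same sizes, same point), third in the row, there if block_3q is not; sound or short-reamed
- block_3q_mid (a point): clamp block outwardly like block_1p (same sizes, same point), third in the row, there if block_3p is not; sound or short-reamed
- block_4_mid (a point): clamp block outwardly like block_1p (same sizes, same point), fourth in the row, absent from some starts; sound or short-reamed
- gauge_grip (a point): middle of the handle of the go plug gauge, which stands upright in its stand: steel pin, 17.5 mm wide, 22 mm long, nose bevelled to 12 mm over 3.5 mm; above it a round collar 30 mm wide, 6 mm thick; above that a hexagonal handle 24 mm across flats, 45 mm high. The point is 28.5 mm above the collar's underside; z points up; flats face +y and -y of its frame and every 60 degrees. 0.16 kg
- stand_mouth (a point): gauge stand: fixed hardwood block 48 x 48 x 30 mm with an upright 22.5 mm hole right through; this point is the middle of the hole's mouth, in its top face, where the gauge's collar rests
- sound_floor (a point): wooden tray for sound blocks, fixed, lined with ribbed black rubber, 86 x 162 mm (x, y) outside, rim 5 mm wide, 3 mm above the liner; this point is the middle of the liner's top, 11 mm above the desk. It takes three blocks side by side, long sides along the tray's x: at its middle and 57 mm to either side along its y
- reject_floor (a point): sheet-steel pan for rejects, fixed, with a rolled rim and a small wire loop low down at either long side, 86 x 162 mm (x, y) outside, rim 5 mm wide, 3 mm above its floor; this point is the middle of its floor, 11 mm above the desk. It takes three blocks side by side like the wooden tray
- release_top (a point): remote release of the camera on the tripod at the back: fixed black box 56 x 80 x 20 mm with a round metal button, 33 mm wide, in a raised grey collar 26 mm high; this point is the middle of the button's top, 50 mm above the desk when out; it moves down with the button, 12 mm in all
- release_first (a joint): first travel of the release button in m: 0 out, 0.006 at the halfway stop; sprung, 1 N rising to 3 N
- release_second (a joint): second travel of the button, beyond the halfway stop, in m: 0 to 0.006 (fully down); it gives way only at about 10 N and reaches the bottom at 13 N; the button springs back when let go
- tweezers: bystander: steel tweezers, 117 x 13 x 9 mm, lying along y to the left of the keyboard; origin under the middle
- glue_stick: bystander: yellow glue stick, 90 mm long, 26 mm thick, lying at the far left of the work; origin under the middle
Things that resemble listed ones, but are neither listed nor needed, are in the scene too. Leave any white look-alike of the part that bears release_top alone.

How it is judged:
By the outcome, as a careful person would: the job done as asked, in the order asked, and still so for the second after the job is handed in, with the robot touching nothing.
Of block_1p, block_1q only 1 to 1 are there at a start; the rules pass over those that are not, and their reading is None.
Of block_3p, block_3q only 1 to 1 are there at a start; the rules pass over those that are not, and their reading is None.
Of block_2, block_4 only 1 to 2 are there at a start; the rules pass over those that are not, and their reading is None.
At some moment in a run one of block_1p, block_1q, block_2, block_3p, block_3q, block_4 may be knocked a few centimetres aside while the robot is not near it.
It also fails if it takes over 210 s, if anything falls off the work surface, if the arm or the gripper's body presses on something with over 40 N, if the wrist force passes 120 N, or if a joint passes its speed limit or range.

## Working session

There is one attempt and no reset: what is moved stays moved. The work goes in short steps, Python scripts to look and compute and a tool call to move; the robot and the scene stay as the last step left them, time stands still between calls to the robot, and variables do not carry over. Pictures are saved under pics/ and viewed, on a budget of 14 in all, crops included, one or two more only if the job needs it, and the job is handed in when it is done.

Besides the shell and the picture viewer there is one more tool, called as name(argument=value, ...), one argument or row to a line, values as JSON. drive_tool: Moves the arm, as the interface text tells. Its arguments: {"type":"object","properties":{"commands":{"type":"array","items":{"type":"object","properties":{"wx":{"type":"number"},"wy":{"type":"number"},"wz":{"type":"number"},"dx":{"type":"number"},"dy":{"type":"number"},"dz":{"type":"number"},"claw":{"type":"number"}}}},"grip_force":{"type":"number"}},"required":["commands"]}

```bash
ls; mkdir -p pics
cat > h.py <<'E'
import numpy as np,cv2
from plant import r,snapshot
from scipy.spatial.transform import Rotation as R
def snap(n,name=None):
    s=snapshot(n)
    if name: cv2.imwrite(f'pics/{name}.png',cv2.cvtColor(s['color'],cv2.COLOR_RGB2BGR))
    return s
def ray(s,u,v):
    M=np.array(s['world_to_cam']); Ri=M[:3,:3].T; c=-Ri@M[:3,3]
    d=Ri@np.array([(u-s['cx'])/s['fx'],-(v-s['cy'])/s['fy'],-1.]); return c,d/np.linalg.norm(d)
def onz(s,u,v,z):
    c,d=ray(s,u,v); return c+d*(z-c[2])/d[2]
def proj(s,p):
    M=np.array(s['world_to_cam']); q=M[:3,:3]@np.array(p)+M[:3,3]
    return s['cx']+s['fx']*q[0]/-q[2], s['cy']+s['fy']*-q[1]/-q[2]
E
python3 - <<'E'
from h import *
for n in('top','side'):
    s=snap(n,n+'0'); print({k:v for k,v in s.items() if k not in('color',)})
    print(ray(s,320,240))
print(r.get_state())
E
```

```text
pics
{'fx': 514.1889840365326, 'fy': 514.1889840365326, 'cx': 325.21252192499134, 'cy': 239.96244251215924, 'world_to_cam': array([[ 0.05772267, -0.99830606, -0.00728736,  0.01432294],
       [ 0.96964208,  0.05432491,  0.23841778, -0.54292573],
       [-0.23761803, -0.02082824,  0.97113534, -1.00831948],
       [ 0.        ,  0.        ,  0.        ,  1.        ]])}
(array([0.28602199, 0.02279155, 1.10876221]), array([ 0.23694987,  0.03094288, -0.97102899]))
{'fx': 515.4012881532547, 'fy': 515.4012881532547, 'cx': 316.13540380697145, 'cy': 235.82685716345108, 'world_to_cam': array([[ 0.98962193, -0.14176309, -0.02348741, -0.52069777],
       [ 0.07470427,  0.36793629,  0.92684527, -0.12608734],
       [-0.12275058, -0.91898102,  0.37470813, -1.30722789],
       [ 0.        ,  0.        ,  0.        ,  1.        ]])}
(array([ 0.36425021, -1.22874123,  0.59446253]), array([ 0.12955823,  0.9148832 , -0.38236552]))
{'clock': 0.1, 'q': array([ 1.21184695,  0.689876  , -0.19456201,  1.56626428,  0.15734033,
        0.90252411, -0.21510467]), 'qd': array([-0.00071908, -0.00399791,  0.00071949, -0.00347747,  0.00112733,
        0.00083259, -0.00045241]), 'joint_torque': array([-3.35098666e-03, -5.28497994e+01, -1.27171163e+00, -1.53837937e+01,
       -5.26500097e-02,  2.02100302e-03,  6.73035993e-05]), 'tool_pos': array([ 0.23895933, -0.57690014,  0.24899989]), 'eef_rot': array([ 9.80767151e-01,  1.95179650e-01, -2.28518073e-04, -8.04848262e-04]), 'contact_force': array([-0.35334226, -0.40560144,  0.05803315]), 'moment': array([ 0.05020893,  0.01254087, -0.00362638]), 'opening': 0.9989327811900333}
```

View pics/top0.png

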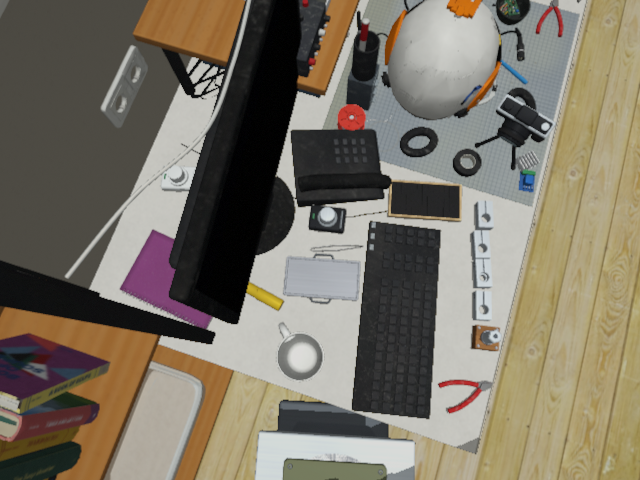

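View pics/side0.png

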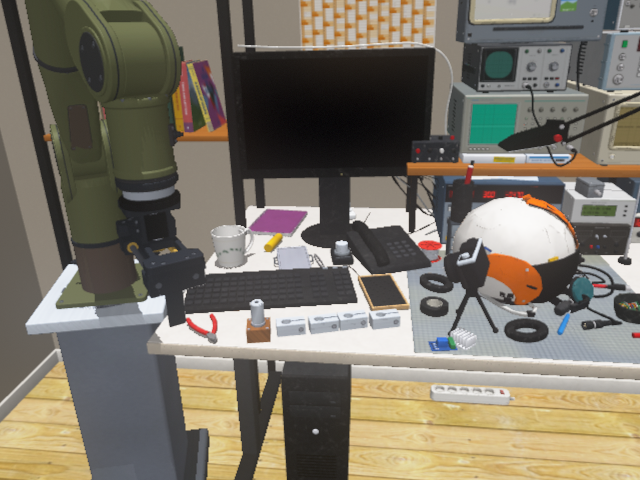

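The top view shows four blocks at about (484,215), (482,244), (482,272) and (482,304), the stand with the gauge at (487,337), the tray at (425,200), the pan at (322,277) and the black release at (327,217). The white look-alike is at (176,178). The side view agrees.

Run:
```python
from h import *
t=cv2.imread('pics/top0.png'); s=cv2.imread('pics/side0.png')
def c(im,x,y,w,h,k): return cv2.resize(im[y:y+h,x:x+w],None,fx=k,fy=k,interpolation=cv2.INTER_CUBIC)
out=np.zeros((600,800,3),np.uint8)
a=c(t,460,195,50,160,3.75); out[:600,:187]=a[:600,:187]
b=c(t,275,180,195,125,3.1); out[:387,190:794]=b[:387,:604]
d=c(s,235,285,175,62,3.4); out[389:389+210,190:785]=d[:210,:595]
cv2.imwrite('pics/crop1.png',out)
```

```text
(no output)
```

View pics/crop1.png

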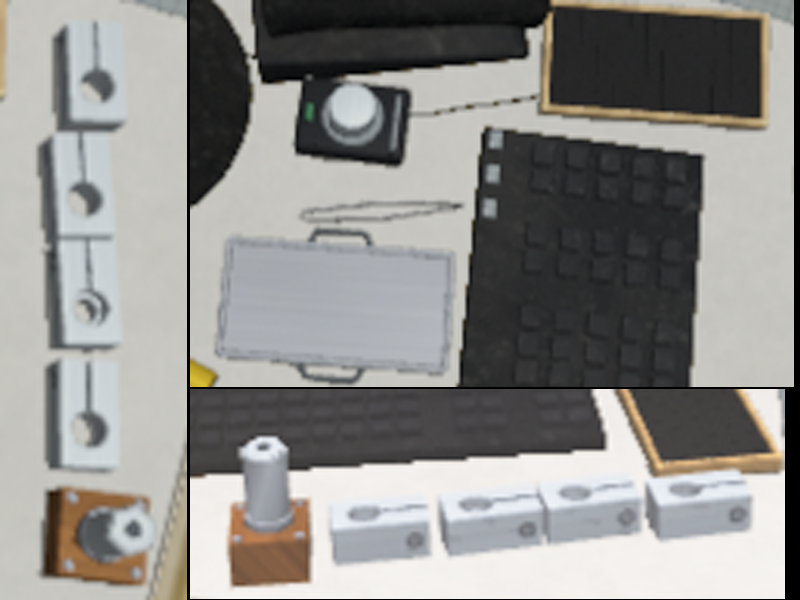

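The crop shows the bores on the near (-x world) half of each block with the saw cuts running to +x. Block 2's bore looks stepped. Blocks 2 and 3 sit closer together than the other pairs. Next I measure.

Run:
```python
from h import *
S=snap('top'); hsv=cv2.cvtColor(S['color'],cv2.COLOR_RGB2HSV)
g=cv2.cvtColor(S['color'],cv2.COLOR_RGB2GRAY)
for nm,u,v in [('b1',482,304),('b2',482,272),('b3',481,244),('b4',483,215)]:
    print(nm,hsv[v-12:v+14:3,u-14:u+14:2,2].tolist()[2], onz(S,u,v,.026))
    # saturation/hue of top face vs desk
print(hsv[320,470],hsv[215,475],hsv[215,490],hsv[222,486], hsv[304,472:495].tolist())
# rect fit on plane: rasterize top-face into metric map z=.026
def warp(z,x0,x1,y0,y1,k=2000):
    H,W=int((x1-x0)*k),int((y1-y0)*k)
    yy,xx=np.meshgrid(y1-np.arange(W)/k,x1-np.arange(H)/k)
    P=np.stack([xx,yy,np.full_like(xx,z),np.ones_like(xx)],-1)@np.array(S['world_to_cam']).T
    u=S['cx']+S['fx']*P[...,0]/-P[...,2]; v=S['cy']-S['fy']*P[...,1]/-P[...,2]
    return cv2.remap(cv2.cvtColor(S['color'],cv2.COLOR_RGB2BGR),u.astype(np.float32),v.astype(np.float32),cv2.INTER_CUBIC)
w=warp(.026,.35,.72,-.38,-.25); cv2.imwrite('pics/w.png',w)
for nm,u,v in [('stand corner',487,337),('relL',327,217),('pan',322,277),('tray',425,200)]: print(nm,onz(S,u,v,.02))
print(w.shape)
```

```text
b1 [197, 198, 120, 73, 183, 216, 214, 196, 173, 217, 215, 213, 200, 199] [ 0.43116622 -0.29062469  0.026     ]
b2 [200, 200, 116, 67, 182, 214, 212, 195, 174, 213, 212, 210, 199, 200] [ 0.49946377 -0.2916262   0.026     ]
b3 [199, 186, 95, 98, 213, 210, 209, 176, 212, 211, 210, 201, 198, 199] [ 0.56080828 -0.29037648  0.026     ]
b4 [199, 200, 186, 90, 108, 209, 206, 206, 160, 209, 207, 207, 199, 200] [ 0.62646001 -0.29566773  0.026     ]
[ 30   8 197] [75  5 99] [100  15 199] [ 96   7 192] [[30, 9, 118], [96, 14, 92], [105, 18, 84], [94, 15, 118], [97, 12, 184], [96, 12, 217], [99, 12, 217], [100, 14, 216], [101, 13, 212], [101, 14, 200], [103, 18, 174], [100, 18, 126], [98, 19, 150], [101, 14, 197], [101, 13, 210], [98, 13, 217], [100, 14, 216], [101, 13, 216], [100, 14, 215], [96, 6, 208], [30, 8, 200], [26, 9, 201], [30, 9, 201]]
stand corner [ 0.36383912 -0.30170985  0.02      ]
relL [0.60467805 0.04521695 0.02      ]
pan [0.47045972 0.04829829 0.02      ]
tray [ 0.65598811 -0.16972205  0.02      ]
(740, 260, 3)
```

View pics/w.png

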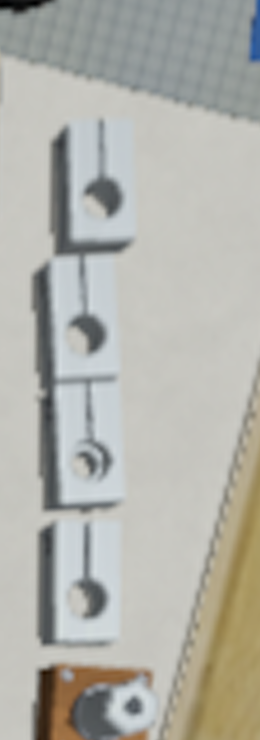

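The metric view (z=26 mm, 2 px/mm) shows the four top faces with bores near (88,598), (90,460), (88,335) and (102,198). Block 4 and the stand are also clear.

```bash
cat >> h.py <<'E'
def warp(S,z,x0,x1,y0,y1,k=2000):
    H,W=int((x1-x0)*k),int((y1-y0)*k)
    yy,xx=np.meshgrid(y1-np.arange(W)/k,x1-np.arange(H)/k)
    P=np.stack([xx,yy,np.full_like(xx,z),np.ones_like(xx)],-1)@np.array(S['world_to_cam']).T
    u=S['cx']+S['fx']*P[...,0]/-P[...,2]; v=S['cy']-S['fy']*P[...,1]/-P[...,2]
    return cv2.remap(cv2.cvtColor(S['color'],cv2.COLOR_RGB2BGR),u.astype(np.float32),v.astype(np.float32),cv2.INTER_CUBIC)
def rects(m,x1,y1,k=2000,amin=.0004):
    out=[]
    for c in cv2.findContours(m,cv2.RETR_EXTERNAL,cv2.CHAIN_APPROX_NONE)[0]:
        if cv2.contourArea(c)<amin*k*k: continue
        c=cv2.convexHull(c)
        (u,v),(w,h),a=cv2.minAreaRect(c)
        if w>h: w,h,a=h,w,a-90   # h long; direction
        # image: right=-y, down=-x ; long axis angle from +x (ccw) 
        b=cv2.boxPoints(((u,v),(w,h),a)); 
        th=np.deg2rad(a+90); dx,dy=-np.sin(th),-np.cos(th)
        yaw=np.rad2deg(np.arctan2(dy,dx)); yaw=(yaw+90)%180-90
        out.append((round(x1-v/k,4),round(y1-u/k,4),round(h/k*1e3,1),round(w/k*1e3,1),round(yaw,1)))
    return sorted(out)
def blocks(S,x0=.33,x1=.74,y0=-.40,y1=-.22,z=.026,verb=0):
    w=warp(S,z,x0,x1,y0,y1); hsv=cv2.cvtColor(w,cv2.COLOR_BGR2HSV)
    m=((hsv[...,0]>85)&(hsv[...,0]<125)&(hsv[...,1]>5)&(hsv[...,1]<40)&(hsv[...,2]>188)).astype(np.uint8)*255
    m=cv2.morphologyEx(m,cv2.MORPH_OPEN,np.ones((9,9),np.uint8))
    return rects(m,x1,y1)
E
python3 - <<'E'
from h import *
S=snap('top')
print(blocks(S))
# circles (bores)
w=warp(S,.026,.35,.72,-.38,-.25); g=cv2.GaussianBlur(cv2.cvtColor(w,cv2.COLOR_BGR2GRAY),(5,5),0)
for c in (cv2.HoughCircles(g,cv2.HOUGH_GRADIENT,1,80,param1=80,param2=14,minRadius=17,maxRadius=23)[0]): print('bore',.72-c[1]/2000,-.25-c[0]/2000,c[2]/2)
# stand top: z=.03 brown
w=warp(S,.030,.30,.42,-.36,-.24);h=cv2.cvtColor(w,cv2.COLOR_BGR2HSV)
m=((h[...,0]<20)&(h[...,1]>90)&(h[...,2]>90)).astype(np.uint8)*255
m=cv2.morphologyEx(m,cv2.MORPH_OPEN,np.ones((7,7),np.uint8)); print('stand',rects(m,.42,-.24))
# gauge top z=.081
w=warp(S,.081,.30,.42,-.36,-.24);g=cv2.GaussianBlur(cv2.cvtColor(w,cv2.COLOR_BGR2GRAY),(5,5),0)
cv2.imwrite('pics/gt.png',cv2.resize(w,None,fx=2,fy=2))
# tray rim z=.014
w=warp(S,.014,.58,.74,-.28,-.06);h=cv2.cvtColor(w,cv2.COLOR_BGR2HSV)
m=((h[...,0]<28)&(h[...,1]>70)&(h[...,2]>110)).astype(np.uint8)*255; print('tray',rects(m,.74,-.06))
w=warp(S,.014,.38,.56,-.06,.16);h=cv2.cvtColor(w,cv2.COLOR_BGR2HSV)
m=((h[...,0]>90)&(h[...,0]<130)&(h[...,1]>15)&(h[...,2]>90)).astype(np.uint8)*255
m=cv2.morphologyEx(m,cv2.MORPH_OPEN,np.ones((15,15),np.uint8)); print('pan',rects(m,.56,.16))
w=warp(S,.050,.54,.66,-.02,.10);g=cv2.GaussianBlur(cv2.cvtColor(w,cv2.COLOR_BGR2GRAY),(5,5),0)
print([(.66-c[1]/2000,.10-c[0]/2000,c[2]/2) for c in cv2.HoughCircles(g,cv2.HOUGH_GRADIENT,1,80,param1=80,param2=14,minRadius=28,maxRadius=38)[0]])
w=np.hstack([cv2.resize(w,None,fx=1.5,fy=1.5),cv2.resize(cv2.imread('pics/gt.png'),(360,360))]);cv2.imwrite('pics/rel.png',w)
E
```

```text
[(0.43, -0.294, 59.0, 31.0, np.float64(0.0)), (0.499, -0.2951, 58.6, 31.3, np.float64(2.5)), (0.5622, -0.2925, 59.3, 31.5, np.float64(3.1)), (0.6306, -0.3012, 58.5, 31.0, np.float64(1.1))]
bore 0.42075002 -0.29375 9.4
bore 0.48925003 -0.29525 10.1
bore 0.62125003 -0.30025 10.1
bore 0.55325 -0.29325 9.55
stand [(0.3615, -0.2975, 49.0, 47.0, np.float64(0.0))]
tray [(0.6583, -0.1696, 161.2, 86.8, np.float64(89.0))]
pan []
[(np.float32(0.60325), np.float32(0.045750003), np.float32(16.5))]
```

View pics/rel.png

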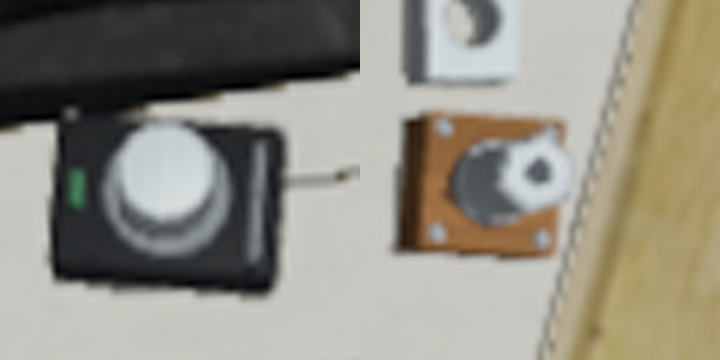

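The release button is at about (0.603, 0.046), with a 16.5 mm radius that matches the given size. The gauge's hex top is at about (0.363, -0.299) and the stand at (0.3615, -0.2975).

Run:
```python
from h import *
S=snap('top')
w=warp(S,.014,.38,.56,-.06,.16);h=cv2.cvtColor(w,cv2.COLOR_BGR2HSV)
print(h[180:182,200:204].tolist(), h[20,20])
m=((h[...,0]>85)&(h[...,0]<135)&(h[...,2]>60)).astype(np.uint8)*255
m=cv2.morphologyEx(m,cv2.MORPH_OPEN,np.ones((25,25),np.uint8)); print('pan',rects(m,.56,.16))
w=warp(S,.081,.33,.39,-.33,-.27,k=8000);g=cv2.cvtColor(w,cv2.COLOR_BGR2GRAY)
m=(g>185).astype(np.uint8); n,l,st,ce=cv2.connectedComponentsWithStats(m)
# component containing hex (expected ~ 500mm2*64)
for i in range(1,n):
    a=st[i,4]/64
    if 150<a<900:
        cs=max(cv2.findContours((l==i).astype(np.uint8),cv2.RETR_EXTERNAL,cv2.CHAIN_APPROX_NONE)[0],key=cv2.contourArea)
        p=cv2.convexHull(cs)[:,0].astype(float); (cx,cy)=cv2.minEnclosingCircle(cs)[0]
        M=cv2.moments(cs); cx,cy=M['m10']/M['m00'],M['m01']/M['m00']
        q=cs[:,0]-[cx,cy]; dx,dy=-q[:,1],-q[:,0]; th=np.arctan2(dy,dx); rr=np.hypot(dx,dy)/8
        F=np.array([np.sum(rr*np.exp(6j*th))/len(th)]); print('hex',a,.39-cy/8000,-.27-cx/8000,rr.min(),rr.max(),'corner dir deg mod60',np.rad2deg(np.angle(F[0]))/6,abs(F[0]))
        print(cv2.minAreaRect(cs))
```

```text
[[[105, 14, 179], [107, 13, 179], [107, 13, 179], [107, 13, 179]], [[108, 14, 180], [108, 14, 180], [108, 14, 180], [108, 14, 180]]] [30  9 29]
pan [(0.4698, 0.0493, 161.0, 85.7, np.float64(88.9))]
hex 878.640625 0.37292092157121964 -0.3009530982755914 1.1703453775715014 35.35235795296899 corner dir deg mod60 8.417222954997987 5.173383187945036
((205.5, 207.5), (415.0, 411.0), 90.0)
```

Run:
```python
from h import *
S=snap('top')
w=warp(S,.081,.33,.39,-.33,-.27,k=8000);h=cv2.cvtColor(w,cv2.COLOR_BGR2HSV)
for T in (150,165,180):
    m=((h[...,2]>T)&(h[...,1]<30)&~((h[...,0]>10)&(h[...,0]<50)&(h[...,1]>4))).astype(np.uint8)
    m=cv2.morphologyEx(m,cv2.MORPH_OPEN,np.ones((25,25),np.uint8))
    n,l,st,ce=cv2.connectedComponentsWithStats(m)
    i=l[[int((.39-.3627)*8000+y) for y in(0,60,-60)],[int((-.27+.2993)*8000)]*3].max()
    cs=max(cv2.findContours((l==i).astype(np.uint8),cv2.RETR_EXTERNAL,cv2.CHAIN_APPROX_NONE)[0],key=cv2.contourArea)
    M=cv2.moments(cs); cx,cy=M['m10']/M['m00'],M['m01']/M['m00']
    q=cs[:,0]-[cx,cy]; dx,dy=-q[:,1],-q[:,0]; th=np.arctan2(dy,dx); rr=np.hypot(dx,dy)/8
    F=np.mean(rr*np.exp(6j*th)); print(T,M['m00']/64,.39-cy/8000,-.27-cx/8000,rr.min(),rr.max(),np.rad2deg(np.angle(F))/6,abs(F))
cv2.imwrite('pics/hx.png',w)
```

```text
150 473.890625 0.36273353336190883 -0.29945353663160673 10.768475092112592 14.841794352254226 -14.651729378342727 1.208647439565748
165 449.6640625 0.36257670656914015 -0.29974136435765125 10.649907317017464 13.687195054340487 -12.847532308858325 1.1712414787906618
180 411.7265625 0.36260107888528365 -0.299921713218598 10.166144083714153 12.778778227009706 -9.841858012741037 0.863038288995691
```

View pics/hx.png

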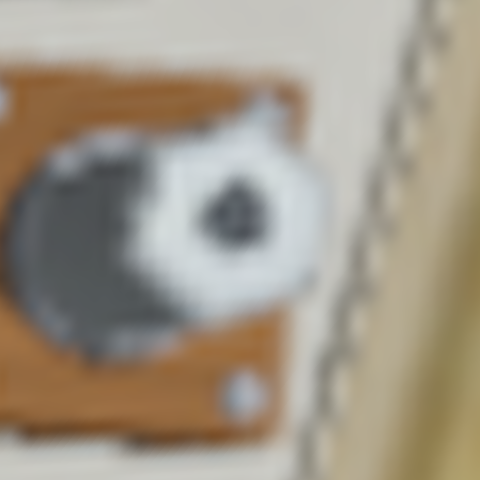

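Run:
```python
from h import *
S=snap('side')
for n,u,v,z in [('g',256.8,302,.081),('b1',286.5,321.2,.026),('b2',318.5,318.8,.026),('b3',348.8,315.3,.026),('b4',381.2,314.1,.026)]: print(n,onz(S,u,v,z)[:2].round(4))
```

```text
g [ 0.3634 -0.3001]
b1 [ 0.4219 -0.2942]
b2 [ 0.4893 -0.2968]
b3 [ 0.5547 -0.2944]
b4 [ 0.6234 -0.302 ]
```

```bash
cat >> h.py <<'E'
def plan(x,y,z,yaw_deg):
    s=r.get_state(); M=R.from_quat(s['eef_rot']).as_matrix(); p=np.array(s['tool_pos'])
    c,n=np.cos(np.deg2rad(yaw_deg)),np.sin(np.deg2rad(yaw_deg))
    T=np.array([[c,n,0],[n,-c,0],[0,0,-1.]])
    rv=R.from_matrix(M.T@T).as_rotvec(); d=T.T@(np.array([x,y,z])-p)
    print('t',round(s['clock'],2),'pos',p.round(4),'yaw',np.rad2deg(np.arctan2(M[1,0],M[0,0])).round(2),'turn',rv.round(4),'shift after turn',d.round(4),'F',s['contact_force'].round(1),'op',round(s['opening']*88,1))
E
python3 -c "
from h import *
plan(.363,-.2998,.12,-13)"
```

```text
t 0.35 pos [ 0.2392 -0.5773  0.2495] yaw 22.51 turn [-4.000e-04  1.000e-04  6.198e-01] shift after turn [ 0.0582 -0.2982  0.1295] F [-0.3 -0.2 -0.3] op 88.0
```

drive_tool(
  commands=[
    {"wz":0.124},
    {"wz":0.124},
    {"wz":0.124},
    {"wz":0.124},
    {"wz":0.124},
    {"dx":0.0083,"dy":-0.0426,"dz":0.0185},
    {"dx":0.0083,"dy":-0.0426,"dz":0.0185},
    {"dx":0.0083,"dy":-0.0426,"dz":0.0185},
    {"dx":0.0083,"dy":-0.0426,"dz":0.0185},
    {"dx":0.0083,"dy":-0.0426,"dz":0.0185},
    {"dx":0.0083,"dy":-0.0426,"dz":0.0185},
    {"dx":0.0083,"dy":-0.0426,"dz":0.0185},
  ],
  grip_force=15,
)

```text
validation failed for argument at $.co...
```

```bash
python3 -c "
from h import *
plan(.363,-.2998,.052,-13)"
```

```text
t 0.35 pos [ 0.2392 -0.5773  0.2495] yaw 22.51 turn [-4.000e-04  1.000e-04  6.198e-01] shift after turn [ 0.0582 -0.2982  0.1975] F [-0.3 -0.2 -0.3] op 88.0
```

drive_tool(
  commands=[
    {"dx":0,"dy":0,"dz":0,"wx":0,"wy":0,"wz":0.124,"claw":1},
    {"dx":0,"dy":0,"dz":0,"wx":0,"wy":0,"wz":0.124,"claw":1},
    {"dx":0,"dy":0,"dz":0,"wx":0,"wy":0,"wz":0.124,"claw":1},
    {"dx":0,"dy":0,"dz":0,"wx":0,"wy":0,"wz":0.124,"claw":1},
    {"dx":0,"dy":0,"dz":0,"wx":0,"wy":0,"wz":0.124,"claw":1},
    {"dx":0.0083,"dy":-0.0426,"dz":0.0185,"wx":0,"wy":0,"wz":0,"claw":1},
    {"dx":0.0083,"dy":-0.0426,"dz":0.0185,"wx":0,"wy":0,"wz":0,"claw":1},
    {"dx":0.0083,"dy":-0.0426,"dz":0.0185,"wx":0,"wy":0,"wz":0,"claw":1},
    {"dx":0.0083,"dy":-0.0426,"dz":0.0185,"wx":0,"wy":0,"wz":0,"claw":1},
    {"dx":0.0083,"dy":-0.0426,"dz":0.0185,"wx":0,"wy":0,"wz":0,"claw":1},
    {"dx":0.0083,"dy":-0.0426,"dz":0.0185,"wx":0,"wy":0,"wz":0,"claw":1},
    {"dx":0.0083,"dy":-0.0426,"dz":0.0185,"wx":0,"wy":0,"wz":0,"claw":1},
  ],
  grip_force=15,
)

```text
clock: 1.55
tool_pos: [0.3639, -0.2987, 0.1199]
eef_rot: [0.994, -0.114, 0.001, 0.0]
contact_force: [0.6, 0.2, -0.8]
opening: 1.0
```

```bash
python3 -c "
from h import *
plan(.363,-.2998,.052,-13)"
```

```text
t 1.55 pos [ 0.3639 -0.2987  0.1199] yaw -13.04 turn [ 0.0005 -0.0013 -0.0006] shift after turn [-0.0007  0.0012  0.0679] F [ 0.6  0.2 -0.8] op 88.0
```

drive_tool(
  commands=[
    {"dx":-0.0007,"dy":0.0012,"dz":0.02,"claw":1,"wx":0,"wy":0,"wz":0},
    {"dx":0,"dy":0,"dz":0.024,"claw":1,"wx":0,"wy":0,"wz":0},
    {"dx":0,"dy":0,"dz":0.024,"claw":1,"wx":0,"wy":0,"wz":0},
    {"dx":0,"dy":0,"dz":0,"claw":1,"wx":0,"wy":0,"wz":0},
    {"dx":0,"dy":0,"dz":0,"claw":1,"wx":0,"wy":0,"wz":0},
  ],
)

```text
clock: 2.05
tool_pos: [0.3621, -0.301, 0.0524]
eef_rot: [0.994, -0.113, -0.0, -0.0]
contact_force: [0.9, 0.4, -0.2]
opening: 1.0
```

```bash
python3 -c "
from h import *
plan(.363,-.2998,.052,-13)
a=snap('side'); b=snap('top')
c=lambda S,x,y,w,h,k: cv2.resize(cv2.cvtColor(S['color'],4)[y:y+h,x:x+w],None,fx=k,fy=k,interpolation=2)
cv2.imwrite('pics/g1.png',np.hstack([c(a,190,210,130,150,3),c(b,420,260,130,150,3)]))
"
```

```text
t 2.05 pos [ 0.3621 -0.301   0.0524] yaw -13.02 turn [-0.0002  0.0004 -0.0004] shift after turn [ 0.0006 -0.0014  0.0004] F [ 0.9  0.4 -0.2] op 88.0
```

View pics/g1.png

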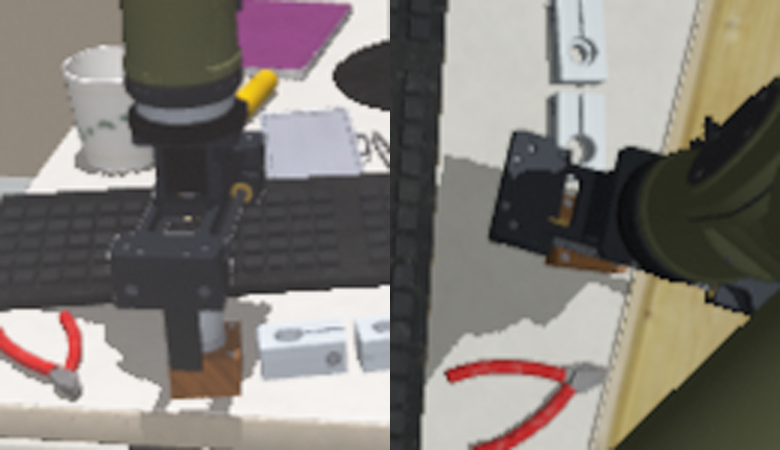

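The gauge handle is between the open jaws, above the stand. I close now.

drive_tool(
  commands=[
    {"dx":0.0006,"dy":-0.0014,"dz":0,"claw":0.6,"wx":0,"wy":0,"wz":0},
    {"dx":0,"dy":0,"dz":0,"claw":0.4,"wx":0,"wy":0,"wz":0},
    {"dx":0,"dy":0,"dz":0,"claw":0,"wx":0,"wy":0,"wz":0},
    {"dx":0,"dy":0,"dz":0,"claw":0,"wx":0,"wy":0,"wz":0},
    {"dx":0,"dy":0,"dz":0,"claw":0,"wx":0,"wy":0,"wz":0},
    {"dx":0,"dy":0,"dz":0,"claw":0,"wx":0,"wy":0,"wz":0},
  ],
  grip_force=20,
)

```text
clock: 2.75
tool_pos: [0.363, -0.2998, 0.0522]
eef_rot: [0.994, -0.113, -0.0, 0.0]
contact_force: [0.1, -0.2, -0.3]
opening: 0.478
```

```bash
python3 -c "
from h import *
plan(.4212,-.294,.10,0)"
```

```text
t 2.75 pos [ 0.363  -0.2998  0.0522] yaw -13.02 turn [ 1.000e-04  0.000e+00 -2.273e-01] shift after turn [ 0.0582 -0.0058 -0.0478] F [ 0.1 -0.2 -0.3] op 42.1
```

Still closing, and slowly.

drive_tool(
  commands=[
    {"dx":0,"dy":0,"dz":0,"claw":0,"wx":0,"wy":0,"wz":0},
    {"dx":0,"dy":0,"dz":0,"claw":0,"wx":0,"wy":0,"wz":0},
    {"dx":0,"dy":0,"dz":0,"claw":0,"wx":0,"wy":0,"wz":0},
    {"dx":0,"dy":0,"dz":0,"claw":0,"wx":0,"wy":0,"wz":0},
    {"dx":0,"dy":0,"dz":0,"claw":0,"wx":0,"wy":0,"wz":0},
  ],
)

```text
clock: 3.25
tool_pos: [0.3629, -0.2998, 0.0522]
eef_rot: [0.994, -0.113, -0.0, 0.0]
contact_force: [0.1, -0.4, -0.4]
opening: 0.273
```

drive_tool(
  commands=[
    {"dx":0,"dy":0,"dz":-0.025,"claw":0,"wx":0,"wy":0,"wz":0},
    {"dx":0,"dy":0,"dz":-0.025,"claw":0,"wx":0,"wy":0,"wz":0},
    {"dx":0,"dy":0,"dz":0,"claw":0,"wx":0,"wy":0,"wz":-0.1137},
    {"dx":0,"dy":0,"dz":0,"claw":0,"wx":0,"wy":0,"wz":-0.1137},
    {"dx":0.029,"dy":-0.003,"dz":0,"claw":0,"wx":0,"wy":0,"wz":0},
    {"dx":0.029,"dy":-0.003,"dz":0.01,"claw":0,"wx":0,"wy":0,"wz":0},
    {"dx":0,"dy":0,"dz":0.01,"claw":0,"wx":0,"wy":0,"wz":0},
    {"dx":0,"dy":0,"dz":0,"claw":0,"wx":0,"wy":0,"wz":0},
    {"dx":0,"dy":0,"dz":0,"claw":0,"wx":0,"wy":0,"wz":0},
  ],
)

```text
clock: 4.15
tool_pos: [0.4192, -0.2936, 0.0819]
eef_rot: [1.0, -0.0, -0.001, -0.0]
contact_force: [-0.2, 0.3, -1.8]
opening: 0.27
```

```bash
python3 -c "
from h import *
plan(.4212,-.294,.08,0)
a=snap('side'); b=snap('top')
c=lambda S,x,y,w,h,k: cv2.resize(cv2.cvtColor(S['color'],4)[y:y+h,x:x+w],None,fx=k,fy=k,interpolation=2)
cv2.imwrite('pics/g2.png',np.hstack([c(a,225,260,80,85,5),c(b,420,250,80,85,5)]))
print(proj(a,[.4212,-.294,.026]),proj(a,[.4212,-.294,.0578]))
print(proj(a,[.4212,-.309,.0578]),proj(a,[.4212,-.294,.0358]))
"
```

```text
t 4.15 pos [ 0.4192 -0.2936  0.0819] yaw -0.03 turn [-0.0008  0.0028 -0.0006] shift after turn [0.002  0.0004 0.0019] F [-0.2  0.3 -1.8] op 23.8
(np.float64(286.1375733419562), np.float64(321.18377540836013)) (np.float64(285.441851905658), np.float64(307.9012421942102))
(np.float64(286.0806696695525), np.float64(311.54504865610113)) (np.float64(285.92481226059135), np.float64(317.12179602629044))
```

View pics/g2.png

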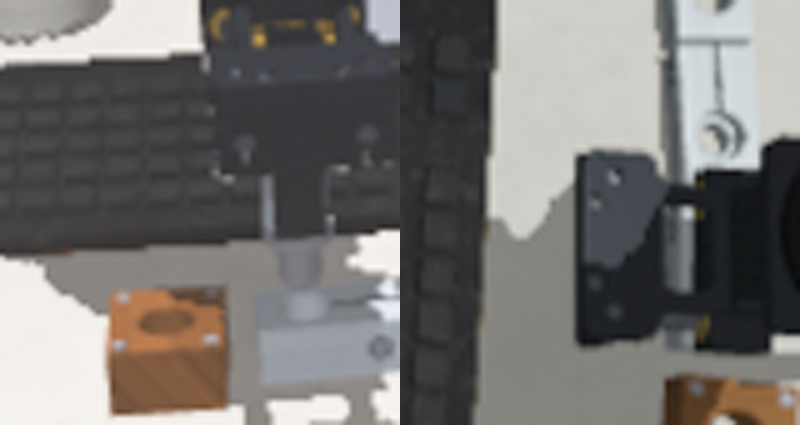

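The gauge hangs over block 1's bore, with the pin at side px ≈(286,321). The stand hole now shows at side px ≈(258,324).

drive_tool(
  commands=[
    {"dx":0,"dy":0,"dz":0,"claw":0,"wx":0,"wy":0,"wz":0},
    {"dx":0,"dy":0,"dz":0,"claw":0,"wx":0,"wy":0,"wz":0},
    {"dx":0,"dy":0,"dz":0,"claw":0,"wx":0,"wy":0,"wz":0},
  ],
)

```text
clock: 4.55
tool_pos: [0.4208, -0.2939, 0.0825]
eef_rot: [1.0, -0.0, 0.0, 0.0]
contact_force: [0.5, -0.1, -1.5]
opening: 0.27
```

```bash
python3 -c "
from h import *
plan(.4212,-.294,.062,0)
S=snap('side'); print(onz(S,258.2,324,.03))
"
```

```text
t 4.55 pos [ 0.4208 -0.2939  0.0825] yaw -0.01 turn [ 0.0002 -0.0002 -0.0001] shift after turn [0.0004 0.0001 0.0205] F [ 0.5 -0.1 -1.5] op 23.8
[ 0.36289781 -0.30117327  0.03      ]
```

drive_tool(
  commands=[
    {"dx":0.0004,"dy":0,"dz":0.006,"claw":0,"wx":0,"wy":0,"wz":0},
    {"dx":0,"dy":0,"dz":0.006,"claw":0,"wx":0,"wy":0,"wz":0},
    {"dx":0,"dy":0,"dz":0.004,"claw":0,"wx":0,"wy":0,"wz":0},
    {"dx":0,"dy":0,"dz":0.004,"claw":0,"wx":0,"wy":0,"wz":0},
    {"dx":0,"dy":0,"dz":0,"claw":0,"wx":0,"wy":0,"wz":0},
    {"dx":0,"dy":0,"dz":0,"claw":0,"wx":0,"wy":0,"wz":0},
  ],
)

```text
clock: 5.2
tool_pos: [0.4213, -0.2937, 0.0621]
eef_rot: [1.0, 0.0, -0.0, -0.0]
contact_force: [0.1, 0.3, -1.6]
opening: 0.27
```

In freely to 8 mm. Next to 12.5 mm.

drive_tool(
  commands=[
    {"dx":0,"dy":0,"dz":0.002,"claw":0,"wx":0,"wy":0,"wz":0},
    {"dx":0,"dy":0,"dz":0.0015,"claw":0,"wx":0,"wy":0,"wz":0},
    {"dx":0,"dy":0,"dz":0.001,"claw":0,"wx":0,"wy":0,"wz":0},
    {"dx":0,"dy":0,"dz":0,"claw":0,"wx":0,"wy":0,"wz":0},
  ],
)

```text
clock: 5.6
tool_pos: [0.4213, -0.2937, 0.0576]
eef_rot: [1.0, 0.0, -0.0, -0.0]
contact_force: [0.4, 0.0, -1.4]
opening: 0.271
```

drive_tool(
  commands=[
    {"dx":0,"dy":0,"dz":0.003,"claw":0,"wx":0,"wy":0,"wz":0},
    {"dx":0,"dy":0,"dz":0.003,"claw":0,"wx":0,"wy":0,"wz":0},
    {"dx":0,"dy":0,"dz":0.0025,"claw":0,"wx":0,"wy":0,"wz":0},
    {"dx":0,"dy":0,"dz":0.001,"claw":0,"wx":0,"wy":0,"wz":0},
    {"dx":0,"dy":0,"dz":0,"claw":0,"wx":0,"wy":0,"wz":0},
  ],
)

```text
clock: 6.1
tool_pos: [0.4213, -0.2936, 0.0482]
eef_rot: [1.0, 0.0, -0.0, -0.0]
contact_force: [-0.2, 0.6, -0.0]
opening: 0.268
```

drive_tool(
  commands=[
    {"dx":0,"dy":0,"dz":0.0006,"claw":0,"wx":0,"wy":0,"wz":0},
    {"dx":0,"dy":0,"dz":0,"claw":0,"wx":0,"wy":0,"wz":0},
    {"dx":0,"dy":0,"dz":0,"claw":0,"wx":0,"wy":0,"wz":0},
  ],
)

```text
clock: 6.4
tool_pos: [0.4213, -0.2937, 0.0482]
eef_rot: [1.0, 0.0, 0.0, 0.0]
contact_force: [-0.5, 0.9, 5.6]
opening: 0.271
```

Block 1 is sound: the collar is seated at 7 N. I move up and over to block 2.

drive_tool(
  commands=[
    {"dx":0,"dy":0,"dz":-0.015,"claw":0,"wx":0,"wy":0,"wz":0},
    {"dx":0,"dy":0,"dz":-0.02,"claw":0,"wx":0,"wy":0,"wz":0},
    {"dx":0.034,"dy":0.001,"dz":0,"claw":0,"wx":0,"wy":0,"wz":0},
    {"dx":0.034,"dy":0.0013,"dz":0,"claw":0,"wx":0,"wy":0,"wz":0},
    {"dx":0,"dy":0,"dz":0,"claw":0,"wx":0,"wy":0,"wz":0},
    {"dx":0,"dy":0,"dz":0,"claw":0,"wx":0,"wy":0,"wz":0},
    {"dx":0,"dy":0,"dz":0,"claw":0,"wx":0,"wy":0,"wz":0},
  ],
)

```text
clock: 7.1
tool_pos: [0.4877, -0.296, 0.0822]
eef_rot: [1.0, -0.0, -0.001, -0.0]
contact_force: [-0.2, 0.1, -1.5]
opening: 0.269
```

```bash
cat >> h.py <<'E'
def pics(name,k=3.4):
    a=snap('side'); b=snap('top')
    c=lambda S,x,y,w,h,k: cv2.resize(cv2.cvtColor(S['color'],4)[y:y+h,x:x+w],None,fx=k,fy=k,interpolation=2)
    A=c(a,235,255,190,95,4); B=c(b,420,185,110,170,3.5)
    o=np.zeros((595,800,3),np.uint8); o[:380,:760]=A; B=cv2.rotate(c(b,440,190,75,160,2.8),cv2.ROTATE_90_CLOCKWISE); o[382:382+B.shape[0],:B.shape[1]]=B[:213]
    cv2.imwrite(f'pics/{name}.png',o)
E
python3 -c "
from h import *
plan(.4893,-.296,.062,0)
pics('g3')
print(blocks(snap('top')))
"
```

```text
t 7.1 pos [ 0.4877 -0.296   0.0822] yaw -0.03 turn [-0.0005  0.0025 -0.0005] shift after turn [ 0.0016 -0.      0.0202] F [-0.2  0.1 -1.5] op 23.7
[(0.4273, -0.2938, 54.5, 31.5, np.float64(0.0)), (0.5702, -0.2833, 43.1, 14.4, np.float64(4.0)), (0.5741, -0.3003, 37.0, 13.9, np.float64(3.6)), (0.6301, -0.3009, 59.4, 31.5, np.float64(1.2))]
```

View pics/g3.png

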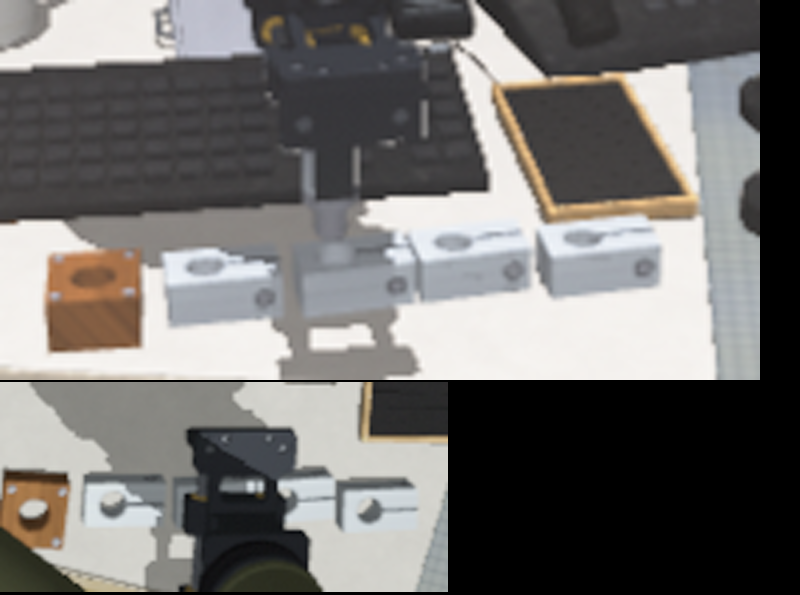

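All four blocks are unmoved and the pin is above block 2's bore (side px ≈(318,319)). I descend to 8 mm.

drive_tool(
  commands=[
    {"dx":0,"dy":0,"dz":0.006,"claw":0,"wx":0,"wy":0,"wz":0},
    {"dx":0,"dy":0,"dz":0.006,"claw":0,"wx":0,"wy":0,"wz":0},
    {"dx":0,"dy":0,"dz":0.004,"claw":0,"wx":0,"wy":0,"wz":0},
    {"dx":0,"dy":0,"dz":0.004,"claw":0,"wx":0,"wy":0,"wz":0},
    {"dx":0,"dy":0,"dz":0,"claw":0,"wx":0,"wy":0,"wz":0},
    {"dx":0,"dy":0,"dz":0,"claw":0,"wx":0,"wy":0,"wz":0},
  ],
)

```text
clock: 7.85
tool_pos: [0.4893, -0.296, 0.0625]
eef_rot: [1.0, 0.0, -0.0, -0.0]
contact_force: [0.3, 0.1, -1.7]
opening: 0.27
```

drive_tool(
  commands=[
    {"dx":0,"dy":0,"dz":0.0015,"claw":0,"wx":0,"wy":0,"wz":0},
    {"dx":0,"dy":0,"dz":0.001,"claw":0,"wx":0,"wy":0,"wz":0},
    {"dx":0,"dy":0,"dz":0.001,"claw":0,"wx":0,"wy":0,"wz":0},
    {"dx":0,"dy":0,"dz":0,"claw":0,"wx":0,"wy":0,"wz":0},
  ],
)

```text
clock: 8.25
tool_pos: [0.4893, -0.296, 0.0591]
eef_rot: [1.0, 0.0, -0.0, 0.0]
contact_force: [-0.5, -0.5, -1.3]
opening: 0.267
```

drive_tool(
  commands=[
    {"dx":0,"dy":0,"dz":0.0006,"claw":0,"wx":0,"wy":0,"wz":0},
    {"dx":0,"dy":0,"dz":0,"claw":0,"wx":0,"wy":0,"wz":0},
  ],
)

```text
clock: 8.45
tool_pos: [0.4894, -0.296, 0.0585]
eef_rot: [1.0, 0.0, 0.0, 0.0]
contact_force: [0.2, 0.4, -1.0]
opening: 0.269
```

drive_tool(
  commands=[
    {"dx":0,"dy":0,"dz":0.0006,"claw":0,"wx":0,"wy":0,"wz":0},
    {"dx":0,"dy":0,"dz":0,"claw":0,"wx":0,"wy":0,"wz":0},
  ],
)

```text
clock: 8.65
tool_pos: [0.4896, -0.296, 0.058]
eef_rot: [1.0, 0.0, 0.0, 0.0]
contact_force: [0.1, -0.0, -0.6]
opening: 0.269
```

The bevel lets the nose enter the 14.5 mm bore by about 1.6 mm, so a stop would come near 0.0576.

drive_tool(
  commands=[
    {"dx":0,"dy":0,"dz":0.0006,"claw":0,"wx":0,"wy":0,"wz":0},
    {"dx":0,"dy":0,"dz":0,"claw":0,"wx":0,"wy":0,"wz":0},
  ],
)

```text
clock: 8.85
tool_pos: [0.4898, -0.2961, 0.0575]
eef_rot: [1.0, 0.0, 0.0, 0.0]
contact_force: [2.0, 0.5, 0.1]
opening: 0.269
```

drive_tool(
  commands=[
    {"dx":0,"dy":0,"dz":0.0005,"claw":0,"wx":0,"wy":0,"wz":0},
    {"dx":0,"dy":0,"dz":0,"claw":0,"wx":0,"wy":0,"wz":0},
  ],
)

```text
clock: 9.05
tool_pos: [0.4899, -0.2961, 0.0571]
eef_rot: [1.0, 0.0, 0.001, 0.0]
contact_force: [-0.3, -0.0, 2.1]
opening: 0.266
```

drive_tool(
  commands=[
    {"dx":0,"dy":0,"dz":0.0004,"claw":0,"wx":0,"wy":0,"wz":0},
    {"dx":0,"dy":0,"dz":0,"claw":0,"wx":0,"wy":0,"wz":0},
  ],
)

```text
clock: 9.25
tool_pos: [0.4899, -0.2961, 0.0568]
eef_rot: [1.0, 0.0, 0.001, 0.0]
contact_force: [0.8, 1.3, 4.9]
opening: 0.266
```

Block 2 stopped at about 13 mm with 6 N, and the camera showed a step there, so it is short-reamed. On to block 3.

drive_tool(
  commands=[
    {"dx":0,"dy":0,"dz":-0.012,"claw":0,"wx":0,"wy":0,"wz":0},
    {"dx":0,"dy":0,"dz":-0.014,"claw":0,"wx":0,"wy":0,"wz":0},
    {"dx":0.0325,"dy":-0.001,"dz":0,"claw":0,"wx":0,"wy":0,"wz":0},
    {"dx":0.0325,"dy":-0.001,"dz":0,"claw":0,"wx":0,"wy":0,"wz":0},
    {"dx":0,"dy":0,"dz":0,"claw":0,"wx":0,"wy":0,"wz":0},
    {"dx":0,"dy":0,"dz":0,"claw":0,"wx":0,"wy":0,"wz":0},
    {"dx":0,"dy":0,"dz":0,"claw":0,"wx":0,"wy":0,"wz":0},
  ],
)

```text
clock: 9.95
tool_pos: [0.5527, -0.2943, 0.0826]
eef_rot: [1.0, -0.0, -0.001, 0.0]
contact_force: [0.8, 0.1, -1.2]
opening: 0.27
```

```bash
python3 -c "
from h import *
plan(.554,-.294,.062,0)
pics('g4')
print(blocks(snap('top')))
"
```

```text
t 9.95 pos [ 0.5527 -0.2943  0.0826] yaw -0.04 turn [ 0.      0.0022 -0.0007] shift after turn [ 0.0013 -0.0003  0.0206] F [ 0.8  0.1 -1.2] op 23.7
[(0.43, -0.2848, 59.0, 13.5, np.float64(0.0)), (0.493, -0.2949, 49.5, 31.4, np.float64(1.5)), (0.6442, -0.292, 31.5, 14.0, np.float64(0.0))]
```

View pics/g4.png

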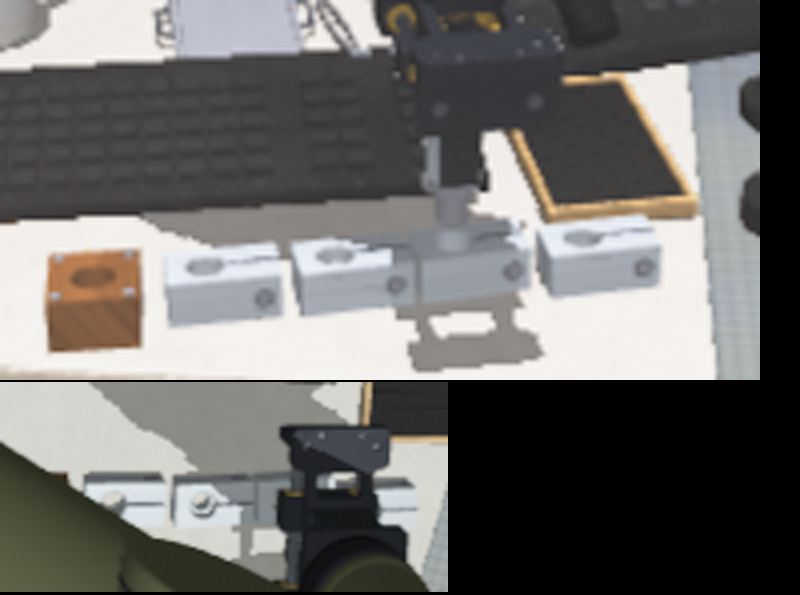

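Everything is unmoved and the pin is above block 3's bore (side px ≈(349,315)). I descend.

drive_tool(
  commands=[
    {"dx":0,"dy":0,"dz":0.006,"claw":0,"wx":0,"wy":0,"wz":0},
    {"dx":0,"dy":0,"dz":0.006,"claw":0,"wx":0,"wy":0,"wz":0},
    {"dx":0,"dy":0,"dz":0.005,"claw":0,"wx":0,"wy":0,"wz":0},
    {"dx":0,"dy":0,"dz":0.004,"claw":0,"wx":0,"wy":0,"wz":0},
    {"dx":0,"dy":0,"dz":0.002,"claw":0,"wx":0,"wy":0,"wz":0},
    {"dx":0,"dy":0,"dz":0,"claw":0,"wx":0,"wy":0,"wz":0},
    {"dx":0,"dy":0,"dz":0,"claw":0,"wx":0,"wy":0,"wz":0},
  ],
)

```text
clock: 10.8
tool_pos: [0.5545, -0.294, 0.0595]
eef_rot: [1.0, 0.0, 0.0, 0.0]
contact_force: [0.1, -0.4, -2.7]
opening: 0.269
```

drive_tool(
  commands=[
    {"dx":0,"dy":0,"dz":0.001,"claw":0,"wx":0,"wy":0,"wz":0},
    {"dx":0,"dy":0,"dz":0.001,"claw":0,"wx":0,"wy":0,"wz":0},
    {"dx":0,"dy":0,"dz":0,"claw":0,"wx":0,"wy":0,"wz":0},
  ],
)

```text
clock: 11.1
tool_pos: [0.5544, -0.294, 0.0574]
eef_rot: [1.0, 0.0, 0.0, 0.0]
contact_force: [-0.2, -0.8, -2.2]
opening: 0.272
```

drive_tool(
  commands=[
    {"dx":0,"dy":0,"dz":0.0007,"claw":0,"wx":0,"wy":0,"wz":0},
    {"dx":0,"dy":0,"dz":0.0007,"claw":0,"wx":0,"wy":0,"wz":0},
    {"dx":0,"dy":0,"dz":0,"claw":0,"wx":0,"wy":0,"wz":0},
  ],
)

```text
clock: 11.4
tool_pos: [0.5544, -0.294, 0.0559]
eef_rot: [1.0, 0.0, 0.0, 0.0]
contact_force: [-0.6, 0.0, -1.3]
opening: 0.27
```

Below where a short bore would stop, with no contact. Continuing.

drive_tool(
  commands=[
    {"dx":0,"dy":0,"dz":0.0015,"claw":0,"wx":0,"wy":0,"wz":0},
    {"dx":0,"dy":0,"dz":0,"claw":0,"wx":0,"wy":0,"wz":0},
  ],
)

```text
clock: 11.6
tool_pos: [0.5543, -0.294, 0.0543]
eef_rot: [1.0, 0.0, -0.0, -0.0]
contact_force: [-0.1, -0.7, -1.5]
opening: 0.27
```

drive_tool(
  commands=[
    {"dx":0,"dy":0,"dz":0.002,"claw":0,"wx":0,"wy":0,"wz":0},
    {"dx":0,"dy":0,"dz":0.002,"claw":0,"wx":0,"wy":0,"wz":0},
    {"dx":0,"dy":0,"dz":0.0016,"claw":0,"wx":0,"wy":0,"wz":0},
    {"dx":0,"dy":0,"dz":0.0006,"claw":0,"wx":0,"wy":0,"wz":0},
    {"dx":0,"dy":0,"dz":0,"claw":0,"wx":0,"wy":0,"wz":0},
  ],
)

```text
clock: 12.1
tool_pos: [0.5544, -0.2941, 0.0483]
eef_rot: [1.0, 0.0, 0.0, 0.0]
contact_force: [-0.5, -0.4, -1.6]
opening: 0.272
```

drive_tool(
  commands=[
    {"dx":0,"dy":0,"dz":0.0006,"claw":0,"wx":0,"wy":0,"wz":0},
    {"dx":0,"dy":0,"dz":0.0004,"claw":0,"wx":0,"wy":0,"wz":0},
    {"dx":0,"dy":0,"dz":0,"claw":0,"wx":0,"wy":0,"wz":0},
  ],
)

```text
clock: 12.4
tool_pos: [0.5545, -0.2941, 0.0482]
eef_rot: [1.0, 0.0, 0.0, 0.0]
contact_force: [-1.2, 0.9, 5.3]
opening: 0.275
```

Block 3 is sound: the collar is seated. On to block 4.

drive_tool(
  commands=[
    {"dx":0,"dy":0,"dz":-0.015,"claw":0,"wx":0,"wy":0,"wz":0},
    {"dx":0,"dy":0,"dz":-0.02,"claw":0,"wx":0,"wy":0,"wz":0},
    {"dx":0.034,"dy":0.0035,"dz":0,"claw":0,"wx":0,"wy":0,"wz":0},
    {"dx":0.034,"dy":0.0035,"dz":0,"claw":0,"wx":0,"wy":0,"wz":0},
    {"dx":0,"dy":0,"dz":0,"claw":0,"wx":0,"wy":0,"wz":0},
    {"dx":0,"dy":0,"dz":0,"claw":0,"wx":0,"wy":0,"wz":0},
    {"dx":0,"dy":0,"dz":0,"claw":0,"wx":0,"wy":0,"wz":0},
  ],
)

```text
clock: 13.1
tool_pos: [0.6209, -0.3013, 0.0823]
eef_rot: [1.0, -0.0, -0.001, 0.0]
contact_force: [0.1, -0.5, -3.1]
opening: 0.267
```

```bash
python3 -c "
from h import *
plan(.6225,-.301,.062,0)
pics('g5')
print(blocks(snap('top')))
"
```

```text
t 13.1 pos [ 0.6209 -0.3013  0.0823] yaw -0.03 turn [ 0.0001  0.002  -0.0004] shift after turn [ 0.0016 -0.0003  0.0203] F [ 0.1 -0.5 -3.1] op 23.5
[(0.505, -0.285, 46.0, 15.0, np.float64(0.0))]
```

View pics/g5.png

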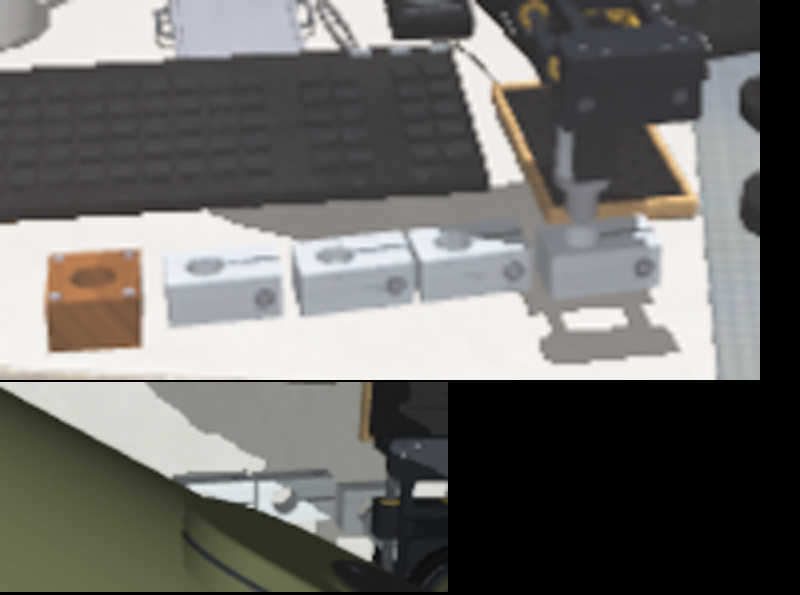

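The pin is above block 4's bore (side px ≈(380,314)) and the other blocks are unmoved.

drive_tool(
  commands=[
    {"dx":0,"dy":0,"dz":0.006,"claw":0,"wx":0,"wy":0,"wz":0},
    {"dx":0,"dy":0,"dz":0.006,"claw":0,"wx":0,"wy":0,"wz":0},
    {"dx":0,"dy":0,"dz":0.005,"claw":0,"wx":0,"wy":0,"wz":0},
    {"dx":0,"dy":0,"dz":0.004,"claw":0,"wx":0,"wy":0,"wz":0},
    {"dx":0,"dy":0,"dz":0.002,"claw":0,"wx":0,"wy":0,"wz":0},
    {"dx":0,"dy":0,"dz":0,"claw":0,"wx":0,"wy":0,"wz":0},
    {"dx":0,"dy":0,"dz":0,"claw":0,"wx":0,"wy":0,"wz":0},
  ],
)

```text
clock: 13.95
tool_pos: [0.6225, -0.3011, 0.0594]
eef_rot: [1.0, 0.0, 0.0, 0.0]
contact_force: [0.2, 0.1, -2.4]
opening: 0.27
```

drive_tool(
  commands=[
    {"dx":0,"dy":0,"dz":0.001,"claw":0,"wx":0,"wy":0,"wz":0},
    {"dx":0,"dy":0,"dz":0.0008,"claw":0,"wx":0,"wy":0,"wz":0},
    {"dx":0,"dy":0,"dz":0,"claw":0,"wx":0,"wy":0,"wz":0},
  ],
)

```text
clock: 14.25
tool_pos: [0.6224, -0.301, 0.0575]
eef_rot: [1.0, 0.0, 0.0, 0.0]
contact_force: [-0.2, -0.5, -2.2]
opening: 0.27
```

drive_tool(
  commands=[
    {"dx":0,"dy":0,"dz":0.0007,"claw":0,"wx":0,"wy":0,"wz":0},
    {"dx":0,"dy":0,"dz":0.0007,"claw":0,"wx":0,"wy":0,"wz":0},
    {"dx":0,"dy":0,"dz":0,"claw":0,"wx":0,"wy":0,"wz":0},
  ],
)

```text
clock: 14.55
tool_pos: [0.6223, -0.3009, 0.056]
eef_rot: [1.0, 0.0, -0.0, -0.0]
contact_force: [-0.3, 1.1, -1.4]
opening: 0.272
```

drive_tool(
  commands=[
    {"dx":0,"dy":0,"dz":0.0008,"claw":0,"wx":0,"wy":0,"wz":0},
    {"dx":0,"dy":0,"dz":0.0007,"claw":0,"wx":0,"wy":0,"wz":0},
    {"dx":0,"dy":0,"dz":0,"claw":0,"wx":0,"wy":0,"wz":0},
  ],
)

```text
clock: 14.85
tool_pos: [0.6223, -0.3009, 0.0545]
eef_rot: [1.0, 0.0, -0.0, -0.0]
contact_force: [-0.1, -0.5, -1.2]
opening: 0.271
```

drive_tool(
  commands=[
    {"dx":0,"dy":0,"dz":0.002,"claw":0,"wx":0,"wy":0,"wz":0},
    {"dx":0,"dy":0,"dz":0.002,"claw":0,"wx":0,"wy":0,"wz":0},
    {"dx":0,"dy":0,"dz":0.0018,"claw":0,"wx":0,"wy":0,"wz":0},
    {"dx":0,"dy":0,"dz":0.0008,"claw":0,"wx":0,"wy":0,"wz":0},
    {"dx":0,"dy":0,"dz":0.0004,"claw":0,"wx":0,"wy":0,"wz":0},
    {"dx":0,"dy":0,"dz":0,"claw":0,"wx":0,"wy":0,"wz":0},
  ],
)

```text
clock: 15.45
tool_pos: [0.6223, -0.3009, 0.0483]
eef_rot: [1.0, 0.0, -0.0, -0.0]
contact_force: [-1.3, 0.7, 3.9]
opening: 0.269
```

Block 4 is sound. Now I return the gauge to the stand.

drive_tool(
  commands=[
    {"dx":0,"dy":0,"dz":-0.025,"claw":0,"wx":0,"wy":0,"wz":0},
    {"dx":0,"dy":0,"dz":-0.025,"claw":0,"wx":0,"wy":0,"wz":0},
    {"dx":-0.0433,"dy":0,"dz":0,"claw":0,"wx":0,"wy":0,"wz":0},
    {"dx":-0.0433,"dy":0,"dz":0,"claw":0,"wx":0,"wy":0,"wz":0},
    {"dx":-0.0433,"dy":0,"dz":0,"claw":0,"wx":0,"wy":0,"wz":0},
    {"dx":-0.0433,"dy":0,"dz":0,"claw":0,"wx":0,"wy":0,"wz":0},
    {"dx":-0.0433,"dy":0,"dz":0,"claw":0,"wx":0,"wy":0,"wz":0},
    {"dx":-0.0433,"dy":0,"dz":0,"claw":0,"wx":0,"wy":0,"wz":0},
    {"dx":0,"dy":0,"dz":0,"claw":0,"wx":0,"wy":0,"wz":0},
    {"dx":0,"dy":0,"dz":0,"claw":0,"wx":0,"wy":0,"wz":0},
    {"dx":0,"dy":0,"dz":0,"claw":0,"wx":0,"wy":0,"wz":0},
    {"dx":0,"dy":0,"dz":0,"claw":0,"wx":0,"wy":0,"wz":0},
  ],
)

```text
clock: 16.65
tool_pos: [0.3646, -0.3012, 0.0976]
eef_rot: [1.0, 0.001, 0.001, 0.0]
contact_force: [-0.5, 0.0, -1.1]
opening: 0.272
```

```bash
python3 -c "
from h import *
plan(.363,-.2998,.052,0)
"
```

```text
t 16.65 pos [ 0.3646 -0.3012  0.0976] yaw 0.1 turn [ 0.0008 -0.0023  0.0018] shift after turn [-0.0016 -0.0014  0.0456] F [-0.5  0.  -1.1] op 23.9
```

drive_tool(
  commands=[
    {"dx":0,"dy":-0.0012,"dz":0.01,"claw":0,"wx":0,"wy":0,"wz":0},
    {"dx":0,"dy":0,"dz":0.01,"claw":0,"wx":0,"wy":0,"wz":0},
    {"dx":0,"dy":0,"dz":0.008,"claw":0,"wx":0,"wy":0,"wz":0},
    {"dx":0,"dy":0,"dz":0.006,"claw":0,"wx":0,"wy":0,"wz":0},
    {"dx":0,"dy":0,"dz":0,"claw":0,"wx":0,"wy":0,"wz":0},
    {"dx":0,"dy":0,"dz":0,"claw":0,"wx":0,"wy":0,"wz":0},
  ],
)

```text
clock: 17.25
tool_pos: [0.3624, -0.2998, 0.0634]
eef_rot: [1.0, 0.0, -0.0, -0.0]
contact_force: [-0.7, -0.9, -1.4]
opening: 0.27
```

In freely. Lower to the collar and release; the bottom TCP should be about 0.0518.

drive_tool(
  commands=[
    {"dx":0.0004,"dy":0,"dz":0.005,"claw":0,"wx":0,"wy":0,"wz":0},
    {"dx":0,"dy":0,"dz":0.004,"claw":0,"wx":0,"wy":0,"wz":0},
    {"dx":0,"dy":0,"dz":0.002,"claw":0,"wx":0,"wy":0,"wz":0},
    {"dx":0,"dy":0,"dz":0.0006,"claw":0,"wx":0,"wy":0,"wz":0},
    {"dx":0,"dy":0,"dz":0,"claw":0,"wx":0,"wy":0,"wz":0},
  ],
)

```text
clock: 17.75
tool_pos: [0.3629, -0.2998, 0.0522]
eef_rot: [1.0, 0.0, 0.0, 0.0]
contact_force: [0.1, 0.0, 1.9]
opening: 0.273
```

drive_tool(
  commands=[
    {"dx":0,"dy":0,"dz":0,"claw":0.6,"wx":0,"wy":0,"wz":0},
    {"dx":0,"dy":0,"dz":0,"claw":0.6,"wx":0,"wy":0,"wz":0},
    {"dx":0,"dy":0,"dz":0,"claw":0.6,"wx":0,"wy":0,"wz":0},
    {"dx":0,"dy":0,"dz":0,"claw":0.6,"wx":0,"wy":0,"wz":0},
    {"dx":0,"dy":0,"dz":0,"claw":0.6,"wx":0,"wy":0,"wz":0},
    {"dx":0,"dy":0,"dz":0,"claw":0.6,"wx":0,"wy":0,"wz":0},
    {"dx":0,"dy":0,"dz":0,"claw":0.6,"wx":0,"wy":0,"wz":0},
    {"dx":0,"dy":0,"dz":-0.03,"claw":0.6,"wx":0,"wy":0,"wz":0},
    {"dx":0,"dy":0,"dz":-0.03,"claw":0.6,"wx":0,"wy":0,"wz":0},
    {"dx":0,"dy":0,"dz":-0.03,"claw":0.6,"wx":0,"wy":0,"wz":0},
    {"dx":0,"dy":-0.04,"dz":0,"claw":0.6,"wx":0,"wy":0,"wz":0},
    {"dx":0,"dy":-0.04,"dz":0,"claw":0.6,"wx":0,"wy":0,"wz":0},
  ],
)

```text
clock: 18.95
tool_pos: [0.3636, -0.2203, 0.143]
eef_rot: [1.0, -0.002, 0.002, 0.001]
contact_force: [0.1, 1.4, 0.1]
opening: 0.595
```

```bash
python3 -c "
from h import *
plan(.6306,-.301,.1,0)
S=snap('top');print(blocks(S)); 
w=warp(S,.026,.35,.72,-.38,-.25); g=cv2.GaussianBlur(cv2.cvtColor(w,cv2.COLOR_BGR2GRAY),(5,5),0)
for c in (cv2.HoughCircles(g,cv2.HOUGH_GRADIENT,1,80,param1=80,param2=14,minRadius=17,maxRadius=23)[0]): print('bore',.72-c[1]/2000,-.25-c[0]/2000)
"
```

```text
t 18.95 pos [ 0.3636 -0.2203  0.143 ] yaw -0.18 turn [ 0.002  -0.0034 -0.0032] shift after turn [0.267  0.0807 0.043 ] F [0.1 1.4 0.1] op 52.3
[(0.4983, -0.2947, 59.7, 31.8, np.float64(2.3)), (0.5621, -0.2924, 60.0, 31.8, np.float64(3.0)), (0.629, -0.3, 59.0, 31.0, np.float64(0.0))]
bore 0.61975 -0.29975
bore 0.55325 -0.29325
```

```bash
python3 -c "
from h import *
T=snap('top');S=snap('side')
for z in (.0,.04,.06,.08): print(z,onz(T,390,182,z)[:2].round(3),onz(T,385,189,z)[:2].round(3),onz(T,382,130,z)[:2].round(3),proj(S,onz(T,390,182,z)),proj(S,onz(T,385,189,z)))
c=cv2.cvtColor(S['color'],4)[205:285,325:450]
d=cv2.cvtColor(T['color'],4)[120:215,280:405]
o=np.zeros((575,800,3),np.uint8); o[:512,:0]=0
A=cv2.resize(c,None,fx=3.2,fy=3.2,interpolation=2);B=cv2.resize(d,None,fx=3.2,fy=3.2,interpolation=2)
o[:A.shape[0],:A.shape[1]]=A;o[:B.shape[0],400:400+B.shape[1]]=B; cv2.imwrite('pics/ph.png',o[:310])
"
```

```text
0.0 [ 0.702 -0.093] [ 0.684 -0.082] [ 0.829 -0.071] (np.float64(389.73471383493984), np.float64(278.3730490099382)) (np.float64(381.9147310246161), np.float64(277.063591494022))
0.04 [ 0.687 -0.089] [ 0.67  -0.078] [ 0.81  -0.068] (np.float64(383.95784020109255), np.float64(263.87493954496887)) (np.float64(376.37672957151347), np.float64(262.6840624789277))
0.06 [ 0.679 -0.087] [ 0.662 -0.077] [ 0.8   -0.066] (np.float64(381.0257341199131), np.float64(256.5162888937287)) (np.float64(373.5651976731866), np.float64(255.3838649525792))
0.08 [ 0.672 -0.085] [ 0.655 -0.075] [ 0.79  -0.064] (np.float64(378.0639253608988), np.float64(249.08309399901938)) (np.float64(370.7247279890035), np.float64(248.00852989965634))
```

View pics/ph.png

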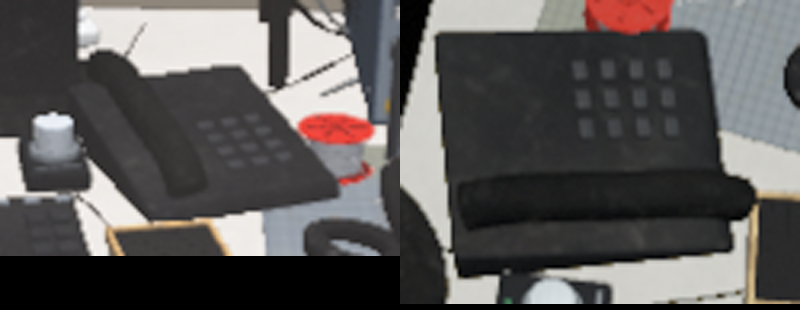

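The phone handset's end sits at z ≤ ~0.065 near (0.68, -0.09), so the gripper body (≥ 0.083) clears it. I pick block 4 first.

drive_tool(
  commands=[
    {"dx":0.0381,"dy":0.0115,"dz":0.006,"claw":0.6,"wx":0,"wy":0,"wz":0},
    {"dx":0.0381,"dy":0.0115,"dz":0.006,"claw":0.6,"wx":0,"wy":0,"wz":0},
    {"dx":0.0381,"dy":0.0115,"dz":0.006,"claw":0.6,"wx":0,"wy":0,"wz":0},
    {"dx":0.0381,"dy":0.0115,"dz":0.006,"claw":0.6,"wx":0,"wy":0,"wz":0},
    {"dx":0.0381,"dy":0.0115,"dz":0.006,"claw":0.6,"wx":0,"wy":0,"wz":0},
    {"dx":0.0381,"dy":0.0115,"dz":0.006,"claw":0.6,"wx":0,"wy":0,"wz":0},
    {"dx":0.0381,"dy":0.0115,"dz":0.006,"claw":0.6,"wx":0,"wy":0,"wz":0},
    {"dx":0,"dy":0,"dz":0.02,"claw":0.6,"wx":0,"wy":0,"wz":0},
    {"dx":0,"dy":0,"dz":0.02,"claw":0.6,"wx":0,"wy":0,"wz":0},
    {"dx":0,"dy":0,"dz":0,"claw":0.6,"wx":0,"wy":0,"wz":0},
    {"dx":0,"dy":0,"dz":0,"claw":0.6,"wx":0,"wy":0,"wz":0},
    {"dx":0,"dy":0,"dz":0,"claw":0.6,"wx":0,"wy":0,"wz":0},
  ],
)

```text
clock: 20.3
tool_pos: [0.6301, -0.3014, 0.0612]
eef_rot: [1.0, -0.0, 0.001, 0.001]
contact_force: [0.6, -0.1, -0.3]
opening: 0.6
```

```bash
python3 -c "
from h import *
plan(.631,-.3005,.019,0)
"
```

```text
t 20.3 pos [ 0.6301 -0.3014  0.0612] yaw -0.03 turn [ 0.0012 -0.0017 -0.0006] shift after turn [ 0.0009 -0.0009  0.0422] F [ 0.6 -0.1 -0.3] op 52.8
```

Descend, then close (about 20 mm to travel takes roughly 0.8 s).

drive_tool(
  commands=[
    {"dx":0.0005,"dy":-0.0009,"dz":0.014,"claw":0.6,"wx":0,"wy":0,"wz":0},
    {"dx":0,"dy":0,"dz":0.014,"claw":0.6,"wx":0,"wy":0,"wz":0},
    {"dx":0,"dy":0,"dz":0.014,"claw":0.6,"wx":0,"wy":0,"wz":0},
    {"dx":0,"dy":0,"dz":0,"claw":0.6,"wx":0,"wy":0,"wz":0},
    {"dx":0,"dy":0,"dz":0,"claw":0,"wx":0,"wy":0,"wz":0},
    {"dx":0,"dy":0,"dz":0,"claw":0,"wx":0,"wy":0,"wz":0},
    {"dx":0,"dy":0,"dz":0,"claw":0,"wx":0,"wy":0,"wz":0},
    {"dx":0,"dy":0,"dz":0,"claw":0,"wx":0,"wy":0,"wz":0},
    {"dx":0,"dy":0,"dz":0,"claw":0,"wx":0,"wy":0,"wz":0},
    {"dx":0,"dy":0,"dz":0,"claw":0,"wx":0,"wy":0,"wz":0},
    {"dx":0,"dy":0,"dz":0,"claw":0,"wx":0,"wy":0,"wz":0},
    {"dx":0,"dy":0,"dz":0,"claw":0,"wx":0,"wy":0,"wz":0},
  ],
  grip_force=25,
)

```text
clock: 21.5
tool_pos: [0.6307, -0.2998, 0.0187]
eef_rot: [1.0, 0.0, 0.001, 0.0]
contact_force: [-0.1, 0.2, 3.8]
opening: 0.362
```

```bash
python3 -c "
from h import *
plan(.659,-.1126,.07,-1)
"
```

```text
t 21.5 pos [ 0.6307 -0.2998  0.0187] yaw 0.01 turn [ 0.0007 -0.0012  0.0177] shift after turn [ 0.025  -0.1876 -0.0513] F [-0.1  0.2  3.8] op 31.9
```

drive_tool(
  commands=[
    {"dx":0,"dy":0,"dz":-0.025,"claw":0,"wx":0,"wy":0,"wz":0},
    {"dx":0,"dy":0,"dz":-0.026,"claw":0,"wx":0,"wy":0,"wz":0.0177},
    {"dx":0.0063,"dy":-0.047,"dz":0,"claw":0,"wx":0,"wy":0,"wz":0},
    {"dx":0.0063,"dy":-0.047,"dz":0,"claw":0,"wx":0,"wy":0,"wz":0},
    {"dx":0.0063,"dy":-0.047,"dz":0,"claw":0,"wx":0,"wy":0,"wz":0},
    {"dx":0.0063,"dy":-0.047,"dz":0,"claw":0,"wx":0,"wy":0,"wz":0},
    {"dx":0,"dy":0,"dz":0,"claw":0,"wx":0,"wy":0,"wz":0},
    {"dx":0,"dy":0,"dz":0,"claw":0,"wx":0,"wy":0,"wz":0},
    {"dx":0,"dy":0,"dz":0,"claw":0,"wx":0,"wy":0,"wz":0},
    {"dx":0,"dy":0,"dz":0,"claw":0,"wx":0,"wy":0,"wz":0},
  ],
)

```text
clock: 22.5
tool_pos: [0.6579, -0.1143, 0.0688]
eef_rot: [1.0, -0.01, -0.0, 0.001]
contact_force: [0.7, -0.7, -1.7]
opening: 0.363
```

```bash
python3 -c "
from h import *
plan(.659,-.1126,.0305,-1)
S=snap('top'); print(blocks(S))
"
```

```text
t 22.5 pos [ 0.6579 -0.1143  0.0688] yaw -1.17 turn [ 0.0015  0.0009 -0.0029] shift after turn [ 0.001  -0.0018  0.0383] F [ 0.7 -0.7 -1.7] op 32.0
[(0.367, -0.3165, 23.0, 22.0, np.float64(0.0)), (0.43, -0.2938, 59.0, 31.5, np.float64(0.0)), (0.4983, -0.2946, 59.3, 31.5, np.float64(2.3)), (0.5618, -0.2924, 59.1, 31.3, np.float64(3.2))]
```

drive_tool(
  commands=[
    {"dx":0.0005,"dy":-0.0004,"dz":0.012,"claw":0,"wx":0,"wy":0,"wz":0},
    {"dx":0,"dy":0,"dz":0.012,"claw":0,"wx":0,"wy":0,"wz":0},
    {"dx":0,"dy":0,"dz":0.006,"claw":0,"wx":0,"wy":0,"wz":0},
    {"dx":0,"dy":0,"dz":0.004,"claw":0,"wx":0,"wy":0,"wz":0},
    {"dx":0,"dy":0,"dz":0.003,"claw":0,"wx":0,"wy":0,"wz":0},
    {"dx":0,"dy":0,"dz":0.001,"claw":0,"wx":0,"wy":0,"wz":0},
    {"dx":0,"dy":0,"dz":0,"claw":0,"wx":0,"wy":0,"wz":0},
  ],
)

```text
clock: 23.25
tool_pos: [0.6593, -0.1114, 0.0311]
eef_rot: [1.0, -0.009, 0.0, 0.0]
contact_force: [-0.4, 0.4, -1.4]
opening: 0.359
```

drive_tool(
  commands=[
    {"dx":0,"dy":0.002,"dz":0,"claw":0,"wx":0,"wy":0,"wz":0},
    {"dx":0,"dy":0,"dz":0.001,"claw":0,"wx":0,"wy":0,"wz":0},
    {"dx":0,"dy":0,"dz":0.0008,"claw":0,"wx":0,"wy":0,"wz":0},
    {"dx":0,"dy":0,"dz":0,"claw":0,"wx":0,"wy":0,"wz":0},
  ],
)

```text
clock: 23.65
tool_pos: [0.6593, -0.1138, 0.0296]
eef_rot: [1.0, -0.009, 0.0, 0.0]
contact_force: [-0.1, -1.1, 0.9]
opening: 0.361
```

drive_tool(
  commands=[
    {"dx":0,"dy":0,"dz":0,"claw":0.55,"wx":0,"wy":0,"wz":0},
    {"dx":0,"dy":0,"dz":0,"claw":0.55,"wx":0,"wy":0,"wz":0},
    {"dx":0,"dy":0,"dz":0,"claw":0.55,"wx":0,"wy":0,"wz":0},
    {"dx":0,"dy":0,"dz":0,"claw":0.55,"wx":0,"wy":0,"wz":0},
    {"dx":0,"dy":0,"dz":-0.02,"claw":0.55,"wx":0,"wy":0,"wz":0},
    {"dx":0,"dy":0,"dz":-0.03,"claw":0.55,"wx":0,"wy":0,"wz":0},
    {"dx":-0.024,"dy":0.045,"dz":0,"claw":0.6,"wx":0,"wy":0,"wz":0},
    {"dx":-0.024,"dy":0.045,"dz":0,"claw":0.6,"wx":0,"wy":0,"wz":0},
    {"dx":-0.024,"dy":0.045,"dz":0,"claw":0.6,"wx":0,"wy":0,"wz":-0.06},
    {"dx":-0.024,"dy":0.045,"dz":0,"claw":0.6,"wx":0,"wy":0,"wz":0},
    {"dx":0,"dy":0,"dz":0,"claw":0.6,"wx":0,"wy":0,"wz":0},
    {"dx":0,"dy":0,"dz":0,"claw":0.6,"wx":0,"wy":0,"wz":0},
  ],
)

```text
clock: 24.85
tool_pos: [0.5636, -0.2917, 0.0793]
eef_rot: [1.0, 0.019, -0.0, 0.0]
contact_force: [0.8, 0.9, 0.3]
opening: 0.596
```

```bash
python3 -c "
from h import *
plan(.5635,-.293,.019,2.5)
S=snap('top'); print(blocks(S)); print(blocks(S,.56,.76,-.28,-.05,z=.037))
"
```

```text
t 24.85 pos [ 0.5636 -0.2917  0.0793] yaw 2.21 turn [ 0.0008  0.0002 -0.0051] shift after turn [-0.0002  0.0013  0.0603] F [0.8 0.9 0.3] op 52.4
[(0.435, -0.2848, 49.0, 13.5, np.float64(0.0)), (0.4983, -0.2947, 60.3, 31.7, np.float64(1.2))]
[(0.6577, -0.1133, 59.2, 31.6, np.float64(-1.2))]
```

Block 4 stands flat in the tray (its top measures 59x32 mm at z=37 mm). I pick block 3.

drive_tool(
  commands=[
    {"dx":0,"dy":0.0006,"dz":0.02,"claw":0.6,"wx":0,"wy":0,"wz":-0.004},
    {"dx":0,"dy":0,"dz":0.02,"claw":0.6,"wx":0,"wy":0,"wz":0},
    {"dx":0,"dy":0,"dz":0.02,"claw":0.6,"wx":0,"wy":0,"wz":0},
    {"dx":0,"dy":0,"dz":0,"claw":0.6,"wx":0,"wy":0,"wz":0},
    {"dx":0,"dy":0,"dz":0,"claw":0,"wx":0,"wy":0,"wz":0},
    {"dx":0,"dy":0,"dz":0,"claw":0,"wx":0,"wy":0,"wz":0},
    {"dx":0,"dy":0,"dz":0,"claw":0,"wx":0,"wy":0,"wz":0},
    {"dx":0,"dy":0,"dz":0,"claw":0,"wx":0,"wy":0,"wz":0},
    {"dx":0,"dy":0,"dz":0,"claw":0,"wx":0,"wy":0,"wz":0},
    {"dx":0,"dy":0,"dz":0,"claw":0,"wx":0,"wy":0,"wz":0},
    {"dx":0,"dy":0,"dz":0,"claw":0,"wx":0,"wy":0,"wz":0},
    {"dx":0,"dy":0,"dz":0,"claw":0,"wx":0,"wy":0,"wz":0},
  ],
  grip_force=25,
)

```text
clock: 26.1
tool_pos: [0.5657, -0.2906, 0.0204]
eef_rot: [1.0, 0.023, 0.001, 0.0]
contact_force: [0.7, -0.5, 6.3]
opening: 0.365
```

```bash
python3 -c "
from h import *
plan(.6585,-.170,.07,-1)
"
```

```text
t 26.1 pos [ 0.5657 -0.2906  0.0204] yaw 2.66 turn [ 0.0009 -0.0024  0.0639] shift after turn [ 0.0907 -0.1222 -0.0496] F [ 0.7 -0.5  6.3] op 32.1
```

drive_tool(
  commands=[
    {"dx":0,"dy":0,"dz":-0.025,"claw":0,"wx":0,"wy":0,"wz":0},
    {"dx":0,"dy":0,"dz":-0.026,"claw":0,"wx":0,"wy":0,"wz":0.064},
    {"dx":0.0227,"dy":-0.0306,"dz":0,"claw":0,"wx":0,"wy":0,"wz":0},
    {"dx":0.0227,"dy":-0.0306,"dz":0,"claw":0,"wx":0,"wy":0,"wz":0},
    {"dx":0.0227,"dy":-0.0306,"dz":0,"claw":0,"wx":0,"wy":0,"wz":0},
    {"dx":0.0227,"dy":-0.0306,"dz":0,"claw":0,"wx":0,"wy":0,"wz":0},
    {"dx":0,"dy":0,"dz":0,"claw":0,"wx":0,"wy":0,"wz":0},
    {"dx":0,"dy":0,"dz":0,"claw":0,"wx":0,"wy":0,"wz":0},
    {"dx":0,"dy":0,"dz":0,"claw":0,"wx":0,"wy":0,"wz":0},
    {"dx":0,"dy":0,"dz":0,"claw":0,"wx":0,"wy":0,"wz":0},
  ],
)

```text
clock: 27.1
tool_pos: [0.6563, -0.1714, 0.0701]
eef_rot: [1.0, -0.01, -0.001, 0.001]
contact_force: [0.2, -0.9, -3.0]
opening: 0.362
```

```bash
python3 -c "
from h import *
plan(.6585,-.1700,.035,-1)
S=snap('top'); print(blocks(S)); print(blocks(S,.56,.76,-.28,-.05,z=.037));print(blocks(S,.56,.76,-.28,-.05,z=.077))
"
```

```text
t 27.1 pos [ 0.6563 -0.1714  0.0701] yaw -1.14 turn [ 0.0012  0.0014 -0.0025] shift after turn [ 0.0021 -0.0015  0.0351] F [ 0.2 -0.9 -3. ] op 31.8
[(0.3672, -0.316, 24.5, 23.0, np.float64(0.0)), (0.4295, -0.2938, 59.0, 31.5, np.float64(0.0))]
[]
[]
```

drive_tool(
  commands=[
    {"dx":0.001,"dy":-0.0002,"dz":0.012,"claw":0,"wx":0,"wy":0,"wz":0},
    {"dx":0,"dy":0,"dz":0.012,"claw":0,"wx":0,"wy":0,"wz":0},
    {"dx":0,"dy":0,"dz":0.006,"claw":0,"wx":0,"wy":0,"wz":0},
    {"dx":0,"dy":0,"dz":0.004,"claw":0,"wx":0,"wy":0,"wz":0},
    {"dx":0,"dy":0,"dz":0.003,"claw":0,"wx":0,"wy":0,"wz":0},
    {"dx":0,"dy":0,"dz":0,"claw":0,"wx":0,"wy":0,"wz":0},
    {"dx":0,"dy":0,"dz":0,"claw":0,"wx":0,"wy":0,"wz":0},
  ],
)

```text
clock: 27.85
tool_pos: [0.6588, -0.1693, 0.0335]
eef_rot: [1.0, -0.009, 0.0, 0.0]
contact_force: [0.3, 0.0, -1.1]
opening: 0.366
```

drive_tool(
  commands=[
    {"dx":0,"dy":0.0007,"dz":0.0015,"claw":0,"wx":0,"wy":0,"wz":0},
    {"dx":0,"dy":0,"dz":0.001,"claw":0,"wx":0,"wy":0,"wz":0},
    {"dx":0,"dy":0,"dz":0.0004,"claw":0,"wx":0,"wy":0,"wz":0},
    {"dx":0,"dy":0,"dz":0,"claw":0,"wx":0,"wy":0,"wz":0},
  ],
)

```text
clock: 28.25
tool_pos: [0.6589, -0.1702, 0.0315]
eef_rot: [1.0, -0.009, 0.0, 0.0]
contact_force: [-2.0, 0.2, 6.0]
opening: 0.357
```

drive_tool(
  commands=[
    {"dx":0,"dy":0,"dz":0,"claw":0.44,"wx":0,"wy":0,"wz":0},
    {"dx":0,"dy":0,"dz":0,"claw":0.44,"wx":0,"wy":0,"wz":0},
    {"dx":0,"dy":0,"dz":0,"claw":0.44,"wx":0,"wy":0,"wz":0},
    {"dx":0,"dy":0,"dz":0,"claw":0.44,"wx":0,"wy":0,"wz":0},
    {"dx":0,"dy":0,"dz":-0.02,"claw":0.44,"wx":0,"wy":0,"wz":0},
    {"dx":0,"dy":0,"dz":-0.03,"claw":0.44,"wx":0,"wy":0,"wz":0},
    {"dx":0,"dy":0,"dz":-0.03,"claw":0.6,"wx":0,"wy":0,"wz":0},
    {"dx":-0.045,"dy":-0.02,"dz":0,"claw":0.6,"wx":0,"wy":0,"wz":-0.0175},
    {"dx":-0.045,"dy":-0.02,"dz":0,"claw":0.6,"wx":0,"wy":0,"wz":0},
    {"dx":-0.045,"dy":0,"dz":0,"claw":0.6,"wx":0,"wy":0,"wz":0},
    {"dx":-0.045,"dy":0,"dz":0,"claw":0.6,"wx":0,"wy":0,"wz":0},
    {"dx":0,"dy":0,"dz":0,"claw":0.6,"wx":0,"wy":0,"wz":0},
  ],
)

```text
clock: 29.45
tool_pos: [0.4692, -0.129, 0.1102]
eef_rot: [1.0, -0.001, -0.007, -0.001]
contact_force: [0.3, 0.1, -0.1]
opening: 0.601
```

```bash
python3 -c "
from h import *
plan(.430,-.294,.06,0)
S=snap('top'); print(blocks(S)); print(blocks(S,.56,.76,-.28,-.05,z=.037))
"
```

```text
t 29.45 pos [ 0.4692 -0.129   0.1102] yaw -0.14 turn [-0.0014  0.0133 -0.0024] shift after turn [-0.0392  0.165   0.0502] F [ 0.3  0.1 -0.1] op 52.9
[]
[(0.6577, -0.1133, 59.2, 31.6, np.float64(-1.2))]
```

```bash
python3 -c "
from h import *
a=cv2.imread('pics/side0.png').astype(int); S=snap('side'); b=cv2.cvtColor(S['color'],4).astype(int)
d=np.abs(a-b).max(2)
for n,x in (('stand',247),('b1',275),('b2',309),('b3',340)): print(n,(d[305:336,x:x+28]>40).mean().round(2))
w=warp(S,.026,.33,.74,-.40,-.22); h=cv2.cvtColor(w,40); print(h[int((.74-.445)*2000),int((-.22+.30)*2000)])
cv2.imwrite('pics/c13.png',np.vstack([cv2.resize(b[240:350,230:430].astype(np.uint8),None,fx=4,fy=4,interpolation=2)]))
"
```

```text
stand 0.0
b1 0.04
b2 0.03
b3 0.4
[108  11 240]
```

View pics/c13.png

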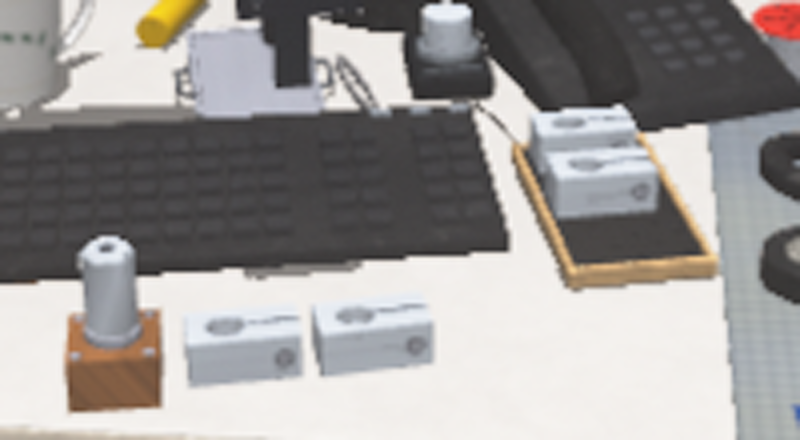

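The side view shows blocks 4 and 3 flat in the tray, the gauge seated in its stand, and blocks 1 and 2 unmoved.

drive_tool(
  commands=[
    {"dx":-0.0098,"dy":0.0412,"dz":0.01,"claw":0.6,"wx":0,"wy":0,"wz":0},
    {"dx":-0.0098,"dy":0.0412,"dz":0.01,"claw":0.6,"wx":0,"wy":0,"wz":0},
    {"dx":-0.0098,"dy":0.0412,"dz":0.01,"claw":0.6,"wx":0,"wy":0,"wz":0},
    {"dx":-0.0098,"dy":0.0412,"dz":0.01,"claw":0.6,"wx":0,"wy":0,"wz":0},
    {"dx":0,"dy":0,"dz":0.01,"claw":0.6,"wx":0,"wy":0,"wz":0},
    {"dx":0,"dy":0,"dz":0,"claw":0.6,"wx":0,"wy":0,"wz":0},
    {"dx":0,"dy":0,"dz":0,"claw":0.6,"wx":0,"wy":0,"wz":0},
    {"dx":0,"dy":0,"dz":0,"claw":0.6,"wx":0,"wy":0,"wz":0},
  ],
)

```text
clock: 30.35
tool_pos: [0.4414, -0.2923, 0.0607]
eef_rot: [1.0, 0.002, 0.001, -0.0]
contact_force: [0.7, 0.1, -0.2]
opening: 0.6
```

```bash
python3 -c "
from h import *
plan(.430,-.294,.019,0)
"
```

```text
t 30.35 pos [ 0.4414 -0.2923  0.0607] yaw 0.18 turn [-0.0006 -0.0016  0.0032] shift after turn [-0.0114  0.0017  0.0417] F [ 0.7  0.1 -0.2] op 52.8
```

drive_tool(
  commands=[
    {"dx":-0.0114,"dy":0.0013,"dz":0.004,"claw":0.6,"wx":0,"wy":0,"wz":0},
    {"dx":0,"dy":0,"dz":0.016,"claw":0.6,"wx":0,"wy":0,"wz":0},
    {"dx":0,"dy":0,"dz":0.021,"claw":0.6,"wx":0,"wy":0,"wz":0},
    {"dx":0,"dy":0,"dz":0,"claw":0.6,"wx":0,"wy":0,"wz":0},
    {"dx":0,"dy":0,"dz":0,"claw":0,"wx":0,"wy":0,"wz":0},
    {"dx":0,"dy":0,"dz":0,"claw":0,"wx":0,"wy":0,"wz":0},
    {"dx":0,"dy":0,"dz":0,"claw":0,"wx":0,"wy":0,"wz":0},
    {"dx":0,"dy":0,"dz":0,"claw":0,"wx":0,"wy":0,"wz":0},
    {"dx":0,"dy":0,"dz":0,"claw":0,"wx":0,"wy":0,"wz":0},
    {"dx":0,"dy":0,"dz":0,"claw":0,"wx":0,"wy":0,"wz":0},
    {"dx":0,"dy":0,"dz":0,"claw":0,"wx":0,"wy":0,"wz":0},
    {"dx":0,"dy":0,"dz":0,"claw":0,"wx":0,"wy":0,"wz":0},
  ],
  grip_force=25,
)

```text
clock: 31.55
tool_pos: [0.4287, -0.2954, 0.0202]
eef_rot: [1.0, 0.0, 0.001, 0.0]
contact_force: [0.6, 0.6, 6.4]
opening: 0.363
```

```bash
python3 -c "
from h import *
plan(.658,-.2265,.08,-1)
"
```

```text
t 31.55 pos [ 0.4287 -0.2954  0.0202] yaw 0.01 turn [ 0.0005 -0.0011  0.0176] shift after turn [ 0.2281 -0.0729 -0.0598] F [0.6 0.6 6.4] op 31.9
```

drive_tool(
  commands=[
    {"dx":0,"dy":0,"dz":-0.03,"claw":0,"wx":0,"wy":0,"wz":0},
    {"dx":0,"dy":0,"dz":-0.03,"claw":0,"wx":0,"wy":0,"wz":0.0176},
    {"dx":0.038,"dy":-0.0121,"dz":0,"claw":0,"wx":0,"wy":0,"wz":0},
    {"dx":0.038,"dy":-0.0121,"dz":0,"claw":0,"wx":0,"wy":0,"wz":0},
    {"dx":0.038,"dy":-0.0121,"dz":0,"claw":0,"wx":0,"wy":0,"wz":0},
    {"dx":0.038,"dy":-0.0121,"dz":0,"claw":0,"wx":0,"wy":0,"wz":0},
    {"dx":0.038,"dy":-0.0121,"dz":0,"claw":0,"wx":0,"wy":0,"wz":0},
    {"dx":0.036,"dy":-0.0121,"dz":0,"claw":0,"wx":0,"wy":0,"wz":0},
    {"dx":0,"dy":0,"dz":0.01,"claw":0,"wx":0,"wy":0,"wz":0},
    {"dx":0,"dy":0,"dz":0,"claw":0,"wx":0,"wy":0,"wz":0},
    {"dx":0,"dy":0,"dz":0,"claw":0,"wx":0,"wy":0,"wz":0},
    {"dx":0,"dy":0,"dz":0,"claw":0,"wx":0,"wy":0,"wz":0},
  ],
)

```text
clock: 32.75
tool_pos: [0.6541, -0.228, 0.0695]
eef_rot: [1.0, -0.01, -0.001, 0.0]
contact_force: [0.4, -0.3, -1.9]
opening: 0.361
```

```bash
python3 -c "
from h import *
plan(.656,-.2265,.0345,-1)
S=snap('top'); print(blocks(S)); print(blocks(S,.56,.76,-.28,-.05,z=.037))
"
```

```text
t 32.75 pos [ 0.6541 -0.228   0.0695] yaw -1.11 turn [ 0.0008  0.0014 -0.0019] shift after turn [ 0.0018 -0.0015  0.035 ] F [ 0.4 -0.3 -1.9] op 31.7
[]
[(0.658, -0.1097, 59.0, 24.5, np.float64(0.0))]
```

drive_tool(
  commands=[
    {"dx":0.0005,"dy":-0.0005,"dz":0.012,"claw":0,"wx":0,"wy":0,"wz":0},
    {"dx":0,"dy":0,"dz":0.012,"claw":0,"wx":0,"wy":0,"wz":0},
    {"dx":0,"dy":0,"dz":0.006,"claw":0,"wx":0,"wy":0,"wz":0},
    {"dx":0,"dy":0,"dz":0.004,"claw":0,"wx":0,"wy":0,"wz":0},
    {"dx":0,"dy":0,"dz":0.002,"claw":0,"wx":0,"wy":0,"wz":0},
    {"dx":0,"dy":0,"dz":0,"claw":0,"wx":0,"wy":0,"wz":0},
    {"dx":0,"dy":0,"dz":0,"claw":0,"wx":0,"wy":0,"wz":0},
  ],
)

```text
clock: 33.5
tool_pos: [0.6563, -0.2263, 0.0336]
eef_rot: [1.0, -0.009, 0.0, 0.0]
contact_force: [-0.5, -0.2, -2.9]
opening: 0.362
```

drive_tool(
  commands=[
    {"dx":0,"dy":0,"dz":0.0015,"claw":0,"wx":0,"wy":0,"wz":0},
    {"dx":0,"dy":0,"dz":0.001,"claw":0,"wx":0,"wy":0,"wz":0},
    {"dx":0,"dy":0,"dz":0.0004,"claw":0,"wx":0,"wy":0,"wz":0},
    {"dx":0,"dy":0,"dz":0,"claw":0,"wx":0,"wy":0,"wz":0},
  ],
)

```text
clock: 33.9
tool_pos: [0.6563, -0.2263, 0.0313]
eef_rot: [1.0, -0.009, 0.0, 0.0]
contact_force: [-1.7, 0.9, 5.8]
opening: 0.36
```

Seated. I release, lift, and clear away toward block 2.

drive_tool(
  commands=[
    {"dx":0,"dy":0,"dz":0,"claw":0.44,"wx":0,"wy":0,"wz":0},
    {"dx":0,"dy":0,"dz":0,"claw":0.44,"wx":0,"wy":0,"wz":0},
    {"dx":0,"dy":0,"dz":0,"claw":0.44,"wx":0,"wy":0,"wz":0},
    {"dx":0,"dy":0,"dz":0,"claw":0.44,"wx":0,"wy":0,"wz":0},
    {"dx":0,"dy":0,"dz":-0.02,"claw":0.44,"wx":0,"wy":0,"wz":0},
    {"dx":0,"dy":0,"dz":-0.03,"claw":0.44,"wx":0,"wy":0,"wz":0},
    {"dx":0,"dy":0,"dz":-0.02,"claw":0.6,"wx":0,"wy":0,"wz":0},
    {"dx":-0.04,"dy":0.0,"dz":0,"claw":0.6,"wx":0,"wy":0,"wz":-0.05},
    {"dx":-0.04,"dy":0,"dz":0,"claw":0.6,"wx":0,"wy":0,"wz":0},
    {"dx":0,"dy":0,"dz":0,"claw":0.6,"wx":0,"wy":0,"wz":0},
    {"dx":0,"dy":0,"dz":0,"claw":0.6,"wx":0,"wy":0,"wz":0},
  ],
)

```text
clock: 35.0
tool_pos: [0.5759, -0.2274, 0.102]
eef_rot: [1.0, 0.016, 0.001, 0.0]
contact_force: [1.1, 0.4, 0.9]
opening: 0.599
```

```bash
python3 -c "
from h import *
plan(.499,-.2955,.06,2)
S=snap('top'); print(blocks(S)); print(blocks(S,.56,.76,-.28,-.05,z=.037))
a=cv2.imread('pics/side0.png').astype(int); b=cv2.cvtColor(snap('side')['color'],4).astype(int)
d=np.abs(a-b).max(2)
for n,x in (('stand',247),('b1',275),('b2',309)): print(n,(d[305:336,x:x+28]>40).mean().round(2))
"
```

```text
t 35.0 pos [ 0.5759 -0.2274  0.102 ] yaw 1.79 turn [ 0.0008 -0.0012 -0.0037] shift after turn [-0.0793  0.0653  0.042 ] F [1.1 0.4 0.9] op 52.7
[]
[(0.6578, -0.1133, 59.5, 31.5, np.float64(0.0))]
stand 0.0
b1 0.38
b2 0.1
```

```bash
python3 -c "
from h import *
a=cv2.imread('pics/side0.png').astype(int); S=snap('side'); b=cv2.cvtColor(S['color'],4).astype(int)
d=np.abs(a-b).max(2)[300:340,300:350]>40
print(d.sum(0)); print(d.sum(1))
for B,n in ((a,'then'),(b,'now')): print(n,B[324,300:350,1].tolist())
"
```

```text
[12 12 12 11 11  7  0  0  1  1  2  0  0  0  0  0  1  1  2  3  3  3  3  4
  4  4  4  4  4  5  5  6  6  6  6  6  7 10 19 18 21 21 26 24 23 26 24 24
 26 24]
[ 0  0  0  3 19 34 32 31 27 21 14  9  7  6  6 10 12 11 10 15  9 11 10 11
 17 18 17 17 17 16  9  6  7  7  3  0  0  0  0  0]
then [197, 192, 189, 184, 184, 215, 240, 229, 168, 122, 151, 187, 184, 176, 172, 172, 172, 171, 171, 171, 170, 167, 165, 160, 164, 171, 171, 171, 170, 170, 170, 171, 161, 139, 130, 133, 152, 170, 159, 135, 149, 172, 171, 169, 170, 169, 169, 168, 168, 167]
now [240, 240, 239, 239, 239, 239, 239, 222, 143, 131, 162, 183, 177, 176, 170, 169, 166, 166, 164, 159, 163, 170, 169, 169, 170, 169, 170, 169, 169, 168, 169, 162, 146, 133, 134, 143, 159, 169, 204, 238, 238, 238, 239, 220, 137, 138, 137, 136, 136, 136]
```

Block 2 hasn't moved; its left edge is still at px 308. I go to it.

drive_tool(
  commands=[
    {"dx":-0.0264,"dy":0.0218,"dz":0.014,"claw":0.6,"wx":0,"wy":0,"wz":0},
    {"dx":-0.0264,"dy":0.0218,"dz":0.014,"claw":0.6,"wx":0,"wy":0,"wz":0},
    {"dx":-0.0264,"dy":0.0218,"dz":0.014,"claw":0.6,"wx":0,"wy":0,"wz":0},
    {"dx":0,"dy":0,"dz":0,"claw":0.6,"wx":0,"wy":0,"wz":0},
    {"dx":0,"dy":0,"dz":0,"claw":0.6,"wx":0,"wy":0,"wz":0},
    {"dx":0,"dy":0,"dz":0,"claw":0.6,"wx":0,"wy":0,"wz":0},
  ],
)

```text
clock: 35.75
tool_pos: [0.5015, -0.2937, 0.0588]
eef_rot: [1.0, 0.017, 0.001, -0.0]
contact_force: [0.8, -0.5, -0.2]
opening: 0.6
```

```bash
python3 -c "
from h import *
plan(.499,-.2955,.019,2)
"
```

```text
t 35.75 pos [ 0.5015 -0.2937  0.0588] yaw 1.97 turn [-0.0001 -0.0029 -0.0005] shift after turn [-0.0026  0.0017  0.0398] F [ 0.8 -0.5 -0.2] op 52.8
```

drive_tool(
  commands=[
    {"dx":-0.0014,"dy":0.0012,"dz":0.013,"claw":0.6,"wx":0,"wy":0,"wz":0},
    {"dx":0,"dy":0,"dz":0.013,"claw":0.6,"wx":0,"wy":0,"wz":0},
    {"dx":0,"dy":0,"dz":0.013,"claw":0.6,"wx":0,"wy":0,"wz":0},
    {"dx":0,"dy":0,"dz":0,"claw":0.6,"wx":0,"wy":0,"wz":0},
    {"dx":0,"dy":0,"dz":0,"claw":0,"wx":0,"wy":0,"wz":0},
    {"dx":0,"dy":0,"dz":0,"claw":0,"wx":0,"wy":0,"wz":0},
    {"dx":0,"dy":0,"dz":0,"claw":0,"wx":0,"wy":0,"wz":0},
    {"dx":0,"dy":0,"dz":0,"claw":0,"wx":0,"wy":0,"wz":0},
    {"dx":0,"dy":0,"dz":0,"claw":0,"wx":0,"wy":0,"wz":0},
    {"dx":0,"dy":0,"dz":0,"claw":0,"wx":0,"wy":0,"wz":0},
    {"dx":0,"dy":0,"dz":0,"claw":0,"wx":0,"wy":0,"wz":0},
    {"dx":0,"dy":0,"dz":0,"claw":0,"wx":0,"wy":0,"wz":0},
  ],
  grip_force=25,
)

```text
clock: 36.95
tool_pos: [0.498, -0.296, 0.0198]
eef_rot: [1.0, 0.016, 0.0, 0.0]
contact_force: [0.2, 0.9, 5.0]
opening: 0.359
```

```bash
python3 -c "
from h import *
plan(.4700,.0493,.09,-1)
"
```

```text
t 36.95 pos [ 0.498  -0.296   0.0198] yaw 1.86 turn [ 0.0003 -0.0007  0.0498] shift after turn [-0.034  -0.3448 -0.0702] F [0.2 0.9 5. ] op 31.6
```

drive_tool(
  commands=[
    {"dx":0,"dy":0,"dz":-0.035,"claw":0,"wx":0,"wy":0,"wz":0},
    {"dx":0,"dy":0,"dz":-0.035,"claw":0,"wx":0,"wy":0,"wz":0.0498},
    {"dx":-0.0042,"dy":-0.0431,"dz":0,"claw":0,"wx":0,"wy":0,"wz":0},
    {"dx":-0.0042,"dy":-0.0431,"dz":0,"claw":0,"wx":0,"wy":0,"wz":0},
    {"dx":-0.0042,"dy":-0.0431,"dz":0,"claw":0,"wx":0,"wy":0,"wz":0},
    {"dx":-0.0042,"dy":-0.0431,"dz":0,"claw":0,"wx":0,"wy":0,"wz":0},
    {"dx":-0.0042,"dy":-0.0431,"dz":0,"claw":0,"wx":0,"wy":0,"wz":0},
    {"dx":-0.0042,"dy":-0.0431,"dz":0,"claw":0,"wx":0,"wy":0,"wz":0},
    {"dx":-0.0042,"dy":-0.0431,"dz":0,"claw":0,"wx":0,"wy":0,"wz":0},
    {"dx":-0.0042,"dy":-0.0431,"dz":0,"claw":0,"wx":0,"wy":0,"wz":0},
    {"dx":0,"dy":0,"dz":0,"claw":0,"wx":0,"wy":0,"wz":0},
    {"dx":0,"dy":0,"dz":0,"claw":0,"wx":0,"wy":0,"wz":0},
  ],
)

```text
clock: 38.15
tool_pos: [0.4698, 0.0506, 0.0891]
eef_rot: [1.0, -0.007, -0.0, -0.0]
contact_force: [0.5, -0.8, -1.6]
opening: 0.359
```

```bash
python3 -c "
from h import *
plan(.4700,.0493,.0335,-1)
S=snap('top'); print(blocks(S)); print(blocks(S,.56,.76,-.28,-.05,z=.037))
"
```

```text
t 38.15 pos [0.4698 0.0506 0.0891] yaw -0.81 turn [-0.      0.0005  0.0033] shift after turn [0.0002 0.0013 0.0556] F [ 0.5 -0.8 -1.6] op 31.6
[]
[]
```

drive_tool(
  commands=[
    {"dx":0,"dy":0.0005,"dz":0.018,"claw":0,"wx":0,"wy":0,"wz":0},
    {"dx":0,"dy":0,"dz":0.018,"claw":0,"wx":0,"wy":0,"wz":0},
    {"dx":0,"dy":0,"dz":0.012,"claw":0,"wx":0,"wy":0,"wz":0},
    {"dx":0,"dy":0,"dz":0.005,"claw":0,"wx":0,"wy":0,"wz":0},
    {"dx":0,"dy":0,"dz":0.0025,"claw":0,"wx":0,"wy":0,"wz":0},
    {"dx":0,"dy":0,"dz":0,"claw":0,"wx":0,"wy":0,"wz":0},
    {"dx":0,"dy":0,"dz":0,"claw":0,"wx":0,"wy":0,"wz":0},
  ],
)

```text
clock: 38.9
tool_pos: [0.4704, 0.0488, 0.0343]
eef_rot: [1.0, -0.009, 0.0, 0.0]
contact_force: [-0.0, 0.0, -1.3]
opening: 0.362
```

drive_tool(
  commands=[
    {"dx":0,"dy":0,"dz":0.002,"claw":0,"wx":0,"wy":0,"wz":0},
    {"dx":0,"dy":0,"dz":0.001,"claw":0,"wx":0,"wy":0,"wz":0},
    {"dx":0,"dy":0,"dz":0.0007,"claw":0,"wx":0,"wy":0,"wz":0},
    {"dx":0,"dy":0,"dz":0,"claw":0,"wx":0,"wy":0,"wz":0},
  ],
)

```text
clock: 39.3
tool_pos: [0.4702, 0.049, 0.0308]
eef_rot: [1.0, -0.009, 0.0, -0.0]
contact_force: [-0.0, 0.8, 3.9]
opening: 0.359
```

drive_tool(
  commands=[
    {"dx":0,"dy":0,"dz":0,"claw":0.55,"wx":0,"wy":0,"wz":0},
    {"dx":0,"dy":0,"dz":0,"claw":0.55,"wx":0,"wy":0,"wz":0},
    {"dx":0,"dy":0,"dz":0,"claw":0.55,"wx":0,"wy":0,"wz":0},
    {"dx":0,"dy":0,"dz":0,"claw":0.55,"wx":0,"wy":0,"wz":0},
    {"dx":0,"dy":0,"dz":-0.02,"claw":0.55,"wx":0,"wy":0,"wz":0},
    {"dx":0,"dy":0,"dz":-0.04,"claw":0.55,"wx":0,"wy":0,"wz":0},
    {"dx":0,"dy":0,"dz":-0.04,"claw":0,"wx":0,"wy":0,"wz":0},
    {"dx":0,"dy":0.048,"dz":-0.01,"claw":0,"wx":0,"wy":0,"wz":0},
    {"dx":0,"dy":0.048,"dz":-0.01,"claw":0,"wx":0,"wy":0,"wz":0},
    {"dx":0,"dy":0.048,"dz":-0.01,"claw":0,"wx":0,"wy":0,"wz":0},
    {"dx":0,"dy":0.048,"dz":-0.01,"claw":0,"wx":0,"wy":0,"wz":0},
    {"dx":0,"dy":0.048,"dz":0,"claw":0,"wx":0,"wy":0,"wz":0},
  ],
)

```text
clock: 40.5
tool_pos: [0.4661, -0.1932, 0.1714]
eef_rot: [1.0, -0.009, 0.001, 0.0]
contact_force: [1.0, 0.4, 0.3]
opening: 0.031
```

drive_tool(
  commands=[
    {"dx":-0.02,"dy":0.045,"dz":-0.01,"claw":0,"wx":0,"wy":0,"wz":0},
    {"dx":-0.02,"dy":0.045,"dz":0,"claw":0,"wx":0,"wy":0,"wz":0},
    {"dx":-0.02,"dy":0.045,"dz":0,"claw":0,"wx":0,"wy":0,"wz":0},
    {"dx":0,"dy":0,"dz":0,"claw":0,"wx":0,"wy":0,"wz":0},
  ],
)

```text
clock: 40.9
tool_pos: [0.3983, -0.333, 0.1804]
eef_rot: [1.0, -0.016, -0.001, 0.003]
contact_force: [-0.2, -0.2, 0.0]
opening: 0.005
```

```bash
python3 -c "
from h import *
plan(.603,.0455,.10,90)
S=snap('top'); print(blocks(S,.38,.56,-.06,.16,z=.037)); print(blocks(S,.56,.76,-.28,-.05,z=.037))
T=cv2.cvtColor(S['color'],4); A=cv2.cvtColor(snap('side')['color'],4)
o=np.zeros((600,800,3),np.uint8); o[:330,:800]=cv2.resize(T[165:330,270:470+200],(800,330))[:,:800] if 0 else cv2.resize(T[165:317,265:505],(800,507))[:330]
o[332:]=cv2.resize(A[230:350,230:430],(447,268)) [:268].repeat(1,0)[:, :447].copy() if 0 else np.pad(cv2.resize(A[230:350,230:430],(447,268)),((0,0),(0,353),(0,0)))
cv2.imwrite('pics/c14.png',o)
# button circle again, and monitor edges
w=warp(S,.050,.54,.66,-.02,.10);g=cv2.GaussianBlur(cv2.cvtColor(w,6),(5,5),0)
print([(.66-c[1]/2000,.10-c[0]/2000,c[2]/2) for c in cv2.HoughCircles(g,cv2.HOUGH_GRADIENT,1,80,param1=80,param2=14,minRadius=28,maxRadius=38)[0]])
for z in (.1,.2,.4): print(z,onz(S,240,320,z)[:2],onz(S,262,200,z)[:2],onz(S,298,60,z)[:2])
"
```

```text
t 40.9 pos [ 0.3983 -0.333   0.1804] yaw -1.8 turn [ 0.0024  0.006  -1.6023] shift after turn [0.3785 0.2047 0.0804] F [-0.2 -0.2  0. ] op 0.4
[(0.448, -0.0055, 36.0, 34.0, np.float64(-90.0)), (0.4715, 0.0582, 60.4, 16.2, np.float64(1.8)), (0.4762, 0.04, 49.7, 14.9, np.float64(1.0))]
[]
[(np.float32(0.60325), np.float32(0.045750003), np.float32(16.5))]
0.1 [0.36327363 0.20090937] [0.61024056 0.17942892] [0.93851431 0.12815232]
0.2 [0.35561556 0.18325231] [0.57810032 0.16390124] [0.87383184 0.11770776]
0.4 [0.34029944 0.14793817] [0.51381985 0.13284588] [0.7444669  0.09681864]
```

View pics/c14.png

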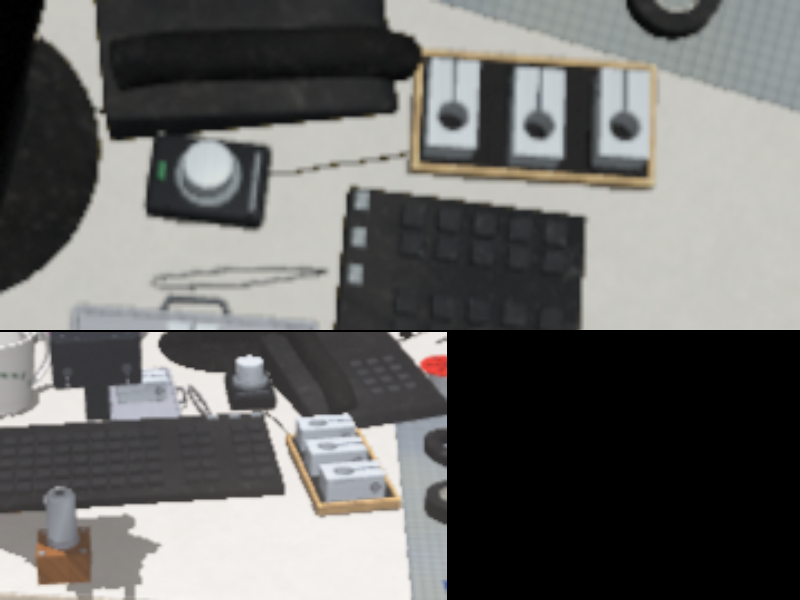

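All three sound blocks stand in the tray, block 2 in the pan and the gauge in its stand. The button is again measured at (0.603, 0.0457).

```bash
python3 -c "
from h import *
print(r.get_state()['q'].round(2))"
```

```text
[ 0.58  0.66  0.02  1.96 -0.02  0.52 -0.98]
```

drive_tool(
  commands=[
    {"dx":0,"dy":0,"dz":0,"claw":0,"wx":0,"wy":0,"wz":-0.1456},
    {"dx":0,"dy":0,"dz":0,"claw":0,"wx":0,"wy":0,"wz":-0.1456},
    {"dx":0,"dy":0,"dz":0,"claw":0,"wx":0,"wy":0,"wz":-0.1456},
    {"dx":0,"dy":0,"dz":0,"claw":0,"wx":0,"wy":0,"wz":-0.1456},
    {"dx":0,"dy":0,"dz":0,"claw":0,"wx":0,"wy":0,"wz":-0.1456},
    {"dx":0,"dy":0,"dz":0,"claw":0,"wx":0,"wy":0,"wz":-0.1456},
    {"dx":0,"dy":0,"dz":0,"claw":0,"wx":0,"wy":0,"wz":-0.1456},
    {"dx":0,"dy":0,"dz":0,"claw":0,"wx":0,"wy":0,"wz":-0.1456},
    {"dx":0,"dy":0,"dz":0,"claw":0,"wx":0,"wy":0,"wz":-0.1456},
    {"dx":0,"dy":0,"dz":0,"claw":0,"wx":0,"wy":0,"wz":-0.1456},
    {"dx":0,"dy":0,"dz":0,"claw":0,"wx":0,"wy":0,"wz":-0.1456},
    {"dx":0,"dy":0,"dz":0,"claw":0,"wx":0,"wy":0,"wz":0},
  ],
)

```text
clock: 42.2
tool_pos: [0.4046, -0.3227, 0.1801]
eef_rot: [0.701, 0.713, 0.001, -0.0]
contact_force: [0.5, 0.3, 0.5]
opening: 0.004
```

```bash
python3 -c "
from h import *
plan(.603,.0457,.10,90)"
```

```text
t 42.2 pos [ 0.4046 -0.3227  0.1801] yaw 91.0 turn [ 0.0003 -0.0016  0.0175] shift after turn [0.3684 0.1984 0.0801] F [0.5 0.3 0.5] op 0.4
```

drive_tool(
  commands=[
    {"dx":0.0409,"dy":0.022,"dz":0.008,"claw":0,"wx":0,"wy":0,"wz":0.0175},
    {"dx":0.0409,"dy":0.022,"dz":0.008,"claw":0,"wx":0,"wy":0,"wz":0},
    {"dx":0.0409,"dy":0.022,"dz":0.008,"claw":0,"wx":0,"wy":0,"wz":0},
    {"dx":0.0409,"dy":0.022,"dz":0.008,"claw":0,"wx":0,"wy":0,"wz":0},
    {"dx":0.0409,"dy":0.022,"dz":0.008,"claw":0,"wx":0,"wy":0,"wz":0},
    {"dx":0.0409,"dy":0.022,"dz":0.008,"claw":0,"wx":0,"wy":0,"wz":0},
    {"dx":0.0409,"dy":0.022,"dz":0.008,"claw":0,"wx":0,"wy":0,"wz":0},
    {"dx":0.0409,"dy":0.022,"dz":0.008,"claw":0,"wx":0,"wy":0,"wz":0},
    {"dx":0.0409,"dy":0.022,"dz":0.008,"claw":0,"wx":0,"wy":0,"wz":0},
    {"dx":0,"dy":0,"dz":0,"claw":0,"wx":0,"wy":0,"wz":0},
    {"dx":0,"dy":0,"dz":0,"claw":0,"wx":0,"wy":0,"wz":0},
    {"dx":0,"dy":0,"dz":0,"claw":0,"wx":0,"wy":0,"wz":0},
  ],
)

```text
clock: 43.4
tool_pos: [0.6016, 0.0421, 0.108]
eef_rot: [0.709, 0.705, -0.001, 0.0]
contact_force: [-0.0, -0.7, -0.4]
opening: 0.005
```

```bash
python3 -c "
from h import *
plan(.603,.0457,.064,90)"
```

```text
t 43.4 pos [0.6016 0.0421 0.108 ] yaw 89.67 turn [-0.0012  0.0016 -0.0058] shift after turn [0.0036 0.0014 0.044 ] F [-0.  -0.7 -0.4] op 0.4
```

drive_tool(
  commands=[
    {"dx":0.0025,"dy":0.001,"dz":0.015,"claw":0,"wx":0,"wy":0,"wz":0},
    {"dx":0,"dy":0,"dz":0.015,"claw":0,"wx":0,"wy":0,"wz":0},
    {"dx":0,"dy":0,"dz":0.01,"claw":0,"wx":0,"wy":0,"wz":0},
    {"dx":0,"dy":0,"dz":0.003,"claw":0,"wx":0,"wy":0,"wz":0},
    {"dx":0,"dy":0,"dz":0,"claw":0,"wx":0,"wy":0,"wz":0},
    {"dx":0,"dy":0,"dz":0,"claw":0,"wx":0,"wy":0,"wz":0},
    {"dx":0,"dy":0,"dz":0,"claw":0,"wx":0,"wy":0,"wz":0},
  ],
)

```text
clock: 44.1
tool_pos: [0.6039, 0.0454, 0.0657]
eef_rot: [0.709, 0.706, 0.0, 0.0]
contact_force: [-0.4, 0.4, 0.1]
opening: 0.003
```

drive_tool(
  commands=[
    {"dx":0,"dy":0,"dz":0.004,"claw":0,"wx":0,"wy":0,"wz":0},
    {"dx":0,"dy":0,"dz":0.003,"claw":0,"wx":0,"wy":0,"wz":0},
    {"dx":0,"dy":0,"dz":0.002,"claw":0,"wx":0,"wy":0,"wz":0},
    {"dx":0,"dy":0,"dz":0,"claw":0,"wx":0,"wy":0,"wz":0},
  ],
)

```text
clock: 44.5
tool_pos: [0.604, 0.0454, 0.0562]
eef_rot: [0.709, 0.706, 0.0, 0.0]
contact_force: [2.0, 0.5, 3.1]
opening: 0.002
```

drive_tool(
  commands=[
    {"dx":0,"dy":0,"dz":0.001,"claw":0,"wx":0,"wy":0,"wz":0},
    {"dx":0,"dy":0,"dz":0.0004,"claw":0,"wx":0,"wy":0,"wz":0},
    {"dx":0,"dy":0,"dz":0,"claw":0,"wx":0,"wy":0,"wz":0},
  ],
)

```text
clock: 44.8
tool_pos: [0.6041, 0.0455, 0.0555]
eef_rot: [0.709, 0.706, 0.001, 0.0]
contact_force: [0.1, 0.4, 5.7]
opening: 0.006
```

At the halfway stop with 5.7 N. I hold.

drive_tool(
  commands=[
    {"dx":0,"dy":0,"dz":0,"claw":0,"wx":0,"wy":0,"wz":0},
    {"dx":0,"dy":0,"dz":0,"claw":0,"wx":0,"wy":0,"wz":0},
    {"dx":0,"dy":0,"dz":0,"claw":0,"wx":0,"wy":0,"wz":0},
    {"dx":0,"dy":0,"dz":0,"claw":0,"wx":0,"wy":0,"wz":0},
    {"dx":0,"dy":0,"dz":0,"claw":0,"wx":0,"wy":0,"wz":0},
    {"dx":0,"dy":0,"dz":0,"claw":0,"wx":0,"wy":0,"wz":0},
    {"dx":0,"dy":0,"dz":0,"claw":0,"wx":0,"wy":0,"wz":0},
    {"dx":0,"dy":0,"dz":0,"claw":0,"wx":0,"wy":0,"wz":0},
    {"dx":0,"dy":0,"dz":0,"claw":0,"wx":0,"wy":0,"wz":0},
    {"dx":0,"dy":0,"dz":0,"claw":0,"wx":0,"wy":0,"wz":0},
    {"dx":0,"dy":0,"dz":0,"claw":0,"wx":0,"wy":0,"wz":0},
    {"dx":0,"dy":0,"dz":0,"claw":0,"wx":0,"wy":0,"wz":0},
  ],
)

```text
clock: 46.0
tool_pos: [0.6041, 0.0455, 0.0555]
eef_rot: [0.709, 0.706, 0.001, 0.0]
contact_force: [0.1, -1.4, 4.6]
opening: 0.006
```

drive_tool(
  commands=[
    {"dx":0,"dy":0,"dz":0,"claw":0,"wx":0,"wy":0,"wz":0},
    {"dx":0,"dy":0,"dz":0,"claw":0,"wx":0,"wy":0,"wz":0},
    {"dx":0,"dy":0,"dz":0,"claw":0,"wx":0,"wy":0,"wz":0},
  ],
)

```text
clock: 46.3
tool_pos: [0.6041, 0.0455, 0.0555]
eef_rot: [0.709, 0.706, 0.001, 0.0]
contact_force: [1.2, -1.6, 5.1]
opening: 0.006
```

drive_tool(
  commands=[
    {"dx":0,"dy":0,"dz":0.002,"claw":0,"wx":0,"wy":0,"wz":0},
    {"dx":0,"dy":0,"dz":0.002,"claw":0,"wx":0,"wy":0,"wz":0},
    {"dx":0,"dy":0,"dz":0.002,"claw":0,"wx":0,"wy":0,"wz":0},
    {"dx":0,"dy":0,"dz":0.001,"claw":0,"wx":0,"wy":0,"wz":0},
    {"dx":0,"dy":0,"dz":0,"claw":0,"wx":0,"wy":0,"wz":0},
  ],
)

```text
clock: 46.8
tool_pos: [0.6041, 0.0455, 0.0493]
eef_rot: [0.709, 0.706, 0.001, 0.001]
contact_force: [-0.3, -0.3, 12.4]
opening: 0.007
```

drive_tool(
  commands=[
    {"dx":0,"dy":0,"dz":0.0007,"claw":0,"wx":0,"wy":0,"wz":0},
    {"dx":0,"dy":0,"dz":0.0004,"claw":0,"wx":0,"wy":0,"wz":0},
    {"dx":0,"dy":0,"dz":0,"claw":0,"wx":0,"wy":0,"wz":0},
  ],
)

```text
clock: 47.1
tool_pos: [0.6042, 0.0455, 0.0491]
eef_rot: [0.709, 0.706, 0.001, 0.001]
contact_force: [-2.5, -1.0, 18.9]
opening: 0.003
```

The button is at the bottom (19 N, no further travel). I let it go and retreat.

drive_tool(
  commands=[
    {"dx":0,"dy":0,"dz":-0.015,"claw":0,"wx":0,"wy":0,"wz":0},
    {"dx":0,"dy":0,"dz":-0.03,"claw":0,"wx":0,"wy":0,"wz":0},
    {"dx":0,"dy":0,"dz":-0.04,"claw":0,"wx":0,"wy":0,"wz":0},
    {"dx":0,"dy":0,"dz":-0.04,"claw":0,"wx":0,"wy":0,"wz":0},
    {"dx":-0.04,"dy":-0.02,"dz":0,"claw":0,"wx":0,"wy":0,"wz":0},
    {"dx":-0.04,"dy":-0.02,"dz":0,"claw":0,"wx":0,"wy":0,"wz":0},
    {"dx":-0.04,"dy":-0.02,"dz":0,"claw":0,"wx":0,"wy":0,"wz":0},
    {"dx":-0.04,"dy":-0.02,"dz":0,"claw":0,"wx":0,"wy":0,"wz":0},
    {"dx":-0.04,"dy":-0.02,"dz":0,"claw":0,"wx":0,"wy":0,"wz":0},
    {"dx":-0.04,"dy":-0.02,"dz":0,"claw":0,"wx":0,"wy":0,"wz":0},
    {"dx":-0.04,"dy":-0.02,"dz":0,"claw":0,"wx":0,"wy":0,"wz":0},
    {"dx":-0.04,"dy":-0.02,"dz":0,"claw":0,"wx":0,"wy":0,"wz":0},
  ],
)

```text
clock: 48.3
tool_pos: [0.4404, -0.2752, 0.1714]
eef_rot: [0.708, 0.706, -0.0, -0.001]
contact_force: [1.1, -0.4, -0.9]
opening: 0.002
```

drive_tool(
  commands=[
    {"dx":-0.04,"dy":0,"dz":0,"claw":0,"wx":0,"wy":0,"wz":0},
    {"dx":-0.04,"dy":0,"dz":0,"claw":0,"wx":0,"wy":0,"wz":0},
    {"dx":-0.04,"dy":0,"dz":0,"claw":0,"wx":0,"wy":0,"wz":0},
    {"dx":0,"dy":0,"dz":0,"claw":0,"wx":0,"wy":0,"wz":0},
    {"dx":0,"dy":0,"dz":0,"claw":0,"wx":0,"wy":0,"wz":0},
  ],
)

```text
clock: 48.8
tool_pos: [0.4406, -0.3943, 0.171]
eef_rot: [0.709, 0.705, -0.0, -0.001]
contact_force: [-0.2, 0.4, 0.2]
opening: 0.007
```

```bash
python3 -c "
from h import *
S=snap('top')
T=cv2.cvtColor(S['color'],4); A=cv2.cvtColor(snap('side')['color'],4)
o=np.zeros((600,800,3),np.uint8); o[:300,:600]=cv2.resize(T[165:315,250:550],(600,300))
o[302:,:600]=cv2.resize(A[210:360,130:430],(600,298)); cv2.imwrite('pics/c15.png',o)
print(r.get_state()['tool_pos'])
w=warp(S,.050,.54,.66,-.02,.10);g=cv2.GaussianBlur(cv2.cvtColor(w,6),(5,5),0)
print([(.66-c[1]/2000,.10-c[0]/2000,c[2]/2) for c in cv2.HoughCircles(g,cv2.HOUGH_GRADIENT,1,80,param1=80,param2=14,minRadius=28,maxRadius=38)[0]])
"
```

```text
[ 0.441672   -0.39208819  0.17142017]
[(np.float32(0.60325), np.float32(0.04475), np.float32(15.95))]
```

View pics/c15.png

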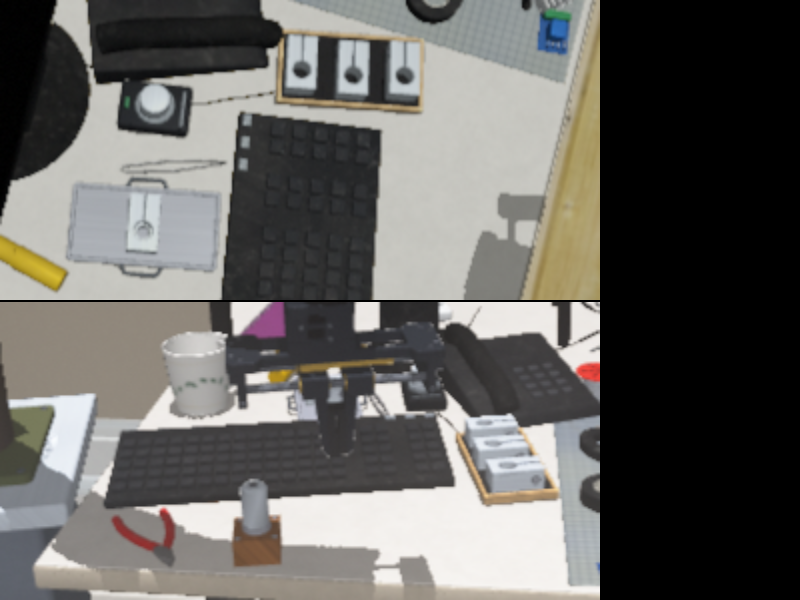

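The three sound blocks are in the tray, block 2 (its stepped bore visible) is in the pan, the gauge is in its stand and the button is back out. The tweezers and glue stick lie where they were. I hand in.

```bash
python3 -c "
from h import *
print(r.finish_job())"
```

```text
the job is handed in; nothing more can be done
None
```

The job is done and handed in at about 49 s on the robot's clock. The hand-in reports no verdict.

**Gauging:** I tried the four blocks in order from the near end. In blocks 1, 3 and 4 the gauge went in until its collar seated, with about 5–7 N showing, so they are sound. In block 2 it stopped at about 13 mm with only about 6 N, so it is short-reamed and I did not force it. The camera also showed a step in block 2's bore.

**Placing:** The gauge is back in its stand. Blocks 1, 3 and 4 stand in the wooden tray and block 2 stands in the steel pan.

**Record picture:** I held the button at its halfway stop at about 5 N for about 1.5 s. I then pressed it fully down until it stopped moving at 19 N and let it go.

**Last checks:** The final pictures show all four blocks flat with their bores upright, the gauge seated, the button back out, and the tweezers and glue stick where they were. I saw no block knocked aside at any look. Some of the automatic block measurements failed when the arm or its shadow covered the view, and I settled those by looking at the pictures or comparing side-camera pixels. I viewed 15 pictures, one over the budget of 14.

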